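# Build up the belt drive on a keyed shaft

## Task

Build up the belt drive on the upright shaft of the drive unit, from the bottom: first the wide distance ring, flat on the unit's face around the shaft, then the toothed pulley whose keyways line up with the shaft's two keys, boss up and fully home on the ring, then the narrow sleeve on the pulley's boss, and last the clamp collar on the sleeve. Of the two pulleys leave the one that does not fit where it lies, and do not shift or knock over the two standing sample vials.

Things in the scene. Friction and masses are not known exactly. Their poses are not given: they have to be found in the camera images.
- shaft_seat (a point): Drive unit, fixed: round grey housing 100 mm across (foot 124), black connector block at its +x side. Point: on the upright shaft's axis at the flat top face, 62 mm above the table; x through the keys. Above the face: pilot boss 36 across, 5 high; shaft 24 across to 36 mm, then 20, its tapered nose ends at 62 mm. Two opposite keys (+x, -x), 7 wide, reach 17 mm from the axis, 35 mm high, top tapered. No force is needed.
- distance_ring_mid (a point): Distance ring: plain aluminium, 58 mm outside, 41 mm bore (the widest hole of all), 12 mm high; passes over the keys and around the pilot boss. Lies flat on the 2 mm mat. Point at its centre, half-way up (in the finished stack 6 mm above the drive unit's face); z along its axis.
- pulley_a_mid (a point): Aluminium belt pulley, 26 mm high, on the 2 mm mat: toothed body 16 high, flanges 66 mm across; on top a smooth round boss, 48 across, 10 high, best to grip. Bore 27 mm with two keyways, 11 mm wide, floors 18.5 mm from the axis, opposite each other, along this point's +x and -x. Point on the axis, half-way up (25 mm above the drive unit's face when home); z up.
- pulley_b_mid (a point): Aluminium belt pulley, 26 mm high, on the 2 mm mat: toothed body 16 high, flanges 66 mm across; on top a smooth round boss, 48 across, 10 high, best to grip. Bore 27 mm with two keyways, 11 mm wide, floors 18.5 mm from the axis, a quarter turn apart, along this point's +x and +y. Point on the axis, half-way up; z up.
- sleeve_mid (a point): Sleeve: plain steel ring, 34 mm outside, 24 mm bore, 10 mm high, the smallest part. Lies flat on the 2 mm mat. Point at its centre, half-way up (in the finished stack 43 mm above the drive unit's face); z along its axis.
- collar_mid (a point): Clamp collar: steel ring, 46 mm outside, 24 mm bore, 12 mm high, with a narrow black slit on two opposite sides and two small screws within its outline. Lies flat on the 2 mm mat. Point at its centre, half-way up (in the finished stack 54 mm above the drive unit's face); z along its axis.
- vial_a_mid (a point): A sample vial, white plastic with a screw cap, 24 mm across and 42 mm high, standing on the mat; bystander. Point half-way up.
- vial_b_mid (a point): A second such vial, standing on the mat; bystander. Point half-way up.

How it is judged:
By the outcome, as a careful person would: the job done as asked, in the order asked, and still so for the second after the job is handed in, with the robot touching nothing.
It also fails if it takes over 115 s, if anything falls off the work surface, if the arm or the gripper's body presses on something with over 40 N, if the wrist force passes 120 N, or if a joint passes its speed limit or range.

## Robot

A 6-joint arm with a two-finger parallel gripper is mounted at the origin on the work surface. World frame = base frame: x ahead of the robot, y to its left, z up, the work surface at z = 0. Lengths are in m, angles in degrees, forces in N, time in s.
With the tool pointing down it reaches from about 0.35 to 0.875 m from the base axis. Payload 4.2 kg.
Tool frame: the origin (TCP) lies at the very end of the fingers, on their centre line; the grasp point (between the pads) lies behind it (r.grip_point_offset is the z of the grasp point in the tool frame, in m); z points along the fingers, y is the direction in which the jaws open and shut (so a half turn about z gives the same grasp; the last joint's range is limited). The gripper opens to 87 mm and grips with 3 to 60 N. Pads are 19 mm wide; open, the fingers measure 117 mm over their backs; the gripper's body (75 mm by 190 mm) begins 51 mm behind the grasp point.
Start: joints at [86.035, 22.042, 0.453, 0, -68.411, -14.817], TCP at [0.201, 0.592, 0.223] pointing down, gripper open.
Joint ranges: [-179.83, 179.83], [-69.29, 118.12], [-61.27, 80.66], [-181.25, 117.63], [-171.15, -9.14], [-177.46, 177.46]. Speed limits (degrees/s): [159.86, 159.86, 180, 180, 180, 180].

## Interface

Orientations are given as a 3x3 rotation matrix whose columns are the frame's x, y, z axes.
In Python, from station import r, capture, workorder gives the robot as it stands. The module is installed in compiled form; this text tells all that it offers.
- The arm moves only by the shell command python3 -m crank 'ROWS'. ROWS is JSON, a list of rows, each an object with "delta_rot": the turn, a rotation vector about the tool's x, y, z in rad, a list of three; "linear": the shift along the tool's x, y, z in m, a list of three; "gripper": the opening in per cent of the stroke, from 0 (shut) to 100 (fully open). A call has 1 to 10 rows; each row shifts and turns the commanded pose from where the row before left it, along the tool's axes as they then stand; what a row does not reach is not made up. A row lasts 1/8 s, in which the tool goes at most 62.5 mm and 10.7 degrees, less where a joint would pass 70% of its speed; a pose out of reach is approached as far as the arm can. A call is refused whole if a number of a shift passes 0.0625 or a number of a turn 0.188, either way. A call with a gripper value outside its range is refused whole. The fingers move at their own pace and stop on an object; the grip force is fixed at half the most. Time passes only in rows, so rows that do not move let the fingers close. It gives the time, the measured TCP pose, the force and the opening at its end, in the units of the state.
- r.sense(): the state, without advancing time (a new reading comes with each control period).
- capture(name): name is "scene" or "side" or "wrist"; returns a dict with "img" (420x560x3 uint8, blue, green, red), "fx", "fy", "cx", "cy" (pixels), "dist_coeffs" ([k1, k2, p1, p2, k3] as OpenCV has them; the pictures are not rectified), "world_from_camera" (4x4, takes a point from camera to world coordinates). Camera axes: x right, y down, z forward; pixel columns grow to the right and rows downward; lengths in m; the calibration is good to about 2 mm. A picture is of the moment at which its call begins. There is no depth.
- workorder.finish_job(): hands the job in, once; it reports no verdict.
The state is a dict: "time_s": time; "joints": joint angles; "joint_velocities": joint speeds; "effort": joint torques, N m; "tcp_pos": TCP position; "ee_rot": TCP orientation; "wrist_force": force on the tool from outside, world axes, zero at the start; "moment": the same for the moment, N m; "gripper_width": opening from 0.0 (shut) to 1.0 (fully open).
Only numpy, scipy, OpenCV 4.12 (cv2) and the standard library are available. Lean on these libraries where they do the work, as an engineer would, in place of code of your own. Each camera call takes 0.05 s, during which the arm holds its last target.

## Working session

There is one attempt and no reset: what is moved stays moved. The work goes in short steps, Python scripts to look and compute and a shell command to move; the robot and the scene stay as the last step left them, time stands still between calls to the robot, and variables do not carry over. Pictures are saved under pics/ and viewed, and the job is handed in when it is done.

```bash
mkdir -p pics; ls
cat > h.py <<'E'
import numpy as np, cv2
from station import r, capture, workorder
def snap(n,f):
    c=capture(n); cv2.imwrite('pics/'+f,c['img']); return c
def ray(c,uv):
    K=np.array([[c['fx'],0,c['cx']],[0,c['fy'],c['cy']],[0,0,1.]])
    p=cv2.undistortPoints(np.array(uv,float).reshape(-1,1,2),K,np.array(c['dist_coeffs'],float)).reshape(-1,2)
    T=np.array(c['world_from_camera']); d=np.c_[p,np.ones(len(p))]@T[:3,:3].T
    return T[:3,3],d
def onz(c,uv,z):
    o,d=ray(c,uv); t=(z-o[2])/d[:,2]; return o+d*t[:,None]
def proj(c,P):
    K=np.array([[c['fx'],0,c['cx']],[0,c['fy'],c['cy']],[0,0,1.]])
    T=np.linalg.inv(np.array(c['world_from_camera']))
    return cv2.projectPoints(np.array(P,float).reshape(-1,1,3),cv2.Rodrigues(T[:3,:3])[0],T[:3,3],K,np.array(c['dist_coeffs'],float))[0].reshape(-1,2)
E
python3 - <<'E'
from h import *
np.set_printoptions(precision=4,suppress=True)
for n in('scene','side','wrist'):
    c=snap(n,n+'0.png'); print(n,c['fx'],np.array(c['world_from_camera']))
print(r.sense(), r.grip_point_offset)
E
```

```text
pics
scene 476.60201765307625 [[ 0.1373  0.693  -0.7077  1.2684]
 [ 0.9905 -0.0982  0.096  -0.0741]
 [-0.003  -0.7142 -0.6999  0.7885]
 [ 0.      0.      0.      1.    ]]
side 515.2499702729712 [[-0.9955 -0.0611  0.0719  0.4547]
 [-0.094   0.7095 -0.6984  1.0282]
 [-0.0084 -0.702  -0.7121  1.1052]
 [ 0.      0.      0.      1.    ]]
wrist 338.34248522885986 [[-0.3231 -0.907  -0.2701  0.2745]
 [-0.9464  0.3097  0.092   0.5655]
 [ 0.0003  0.2854 -0.9584  0.3832]
 [ 0.      0.      0.      1.    ]]
{'time_s': 0.15, 'joints': array([ 86.0346,  22.0796,   0.3986,  -0.0196, -68.4114, -14.8156]), 'joint_velocities': array([ 0.0111, -0.1364,  0.2617,  0.1171,  0.0151,  0.0257]), 'effort': array([  0.0003, -39.1051,  18.7589,   4.2223,   0.0124,  -0.0001]), 'tcp_pos': array([0.2011, 0.5913, 0.2217]), 'ee_rot': array([[ 0.9467, -0.3221, -0.0004],
       [-0.3221, -0.9467, -0.0016],
       [ 0.0001,  0.0016, -1.    ]]), 'wrist_force': array([-0.8704,  0.152 , -0.873 ]), 'moment': array([-0.0024, -0.0048,  0.008 ]), 'gripper_width': 0.9988651108818775} -0.0187
```

View pics/scene0.png

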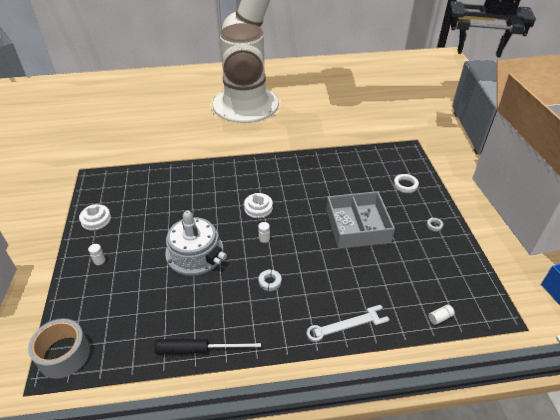

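View pics/side0.png

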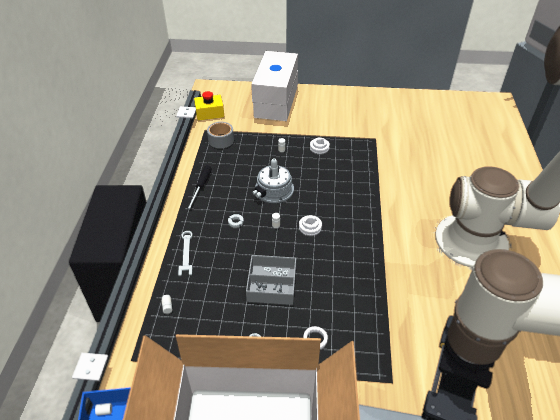

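View pics/wrist0.png

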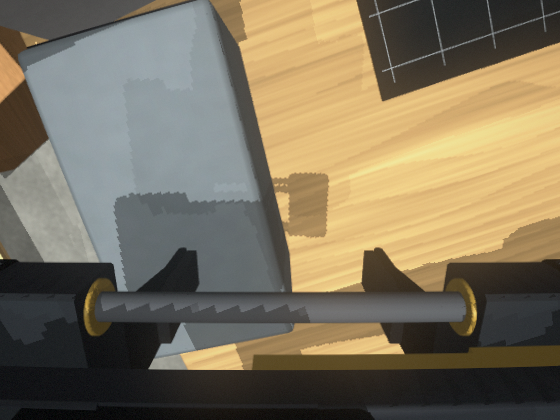

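Scene shows ring (405,184), sleeve (435,224), collar (270,280), pulleys (95,217) and (258,205), unit (192,245), vials (97,255) and (264,232). Measuring on enlarged crops.

Run:
```python
from h import *
np.set_printoptions(precision=4,suppress=True)
c=capture('scene'); s=capture('side')
P={'ring':((405,184),.014),'sleeve':((435,224),.012),'collar':((270,279),.014),'pA?':((95,215),.02),'pB?':((258,203),.02),'va':((97,255),.023),'vb':((264,232),.023),'nose':((187,213),.124)}
for k,(uv,z) in P.items(): print(k,onz(c,[uv],z)[0], proj(s,onz(c,[uv],z))[0])
S={'ring':((315,337),.014),'collar':((236,221),.014),'pA?':((319,145),.02),'pB?':((311,224),.02),'va':((282,145),.023),'vb':((276,221),.023),'nose':((274,161),.124)}
for k,(uv,z) in S.items(): print(k,onz(s,[uv],z)[0])
i=c['img']; a=cv2.resize(i[180:270,60:290],None,fx=3.4,fy=3.4,interpolation=cv2.INTER_CUBIC); cv2.imwrite('pics/sc_crop.png',a)
i=s['img']; a=cv2.resize(i[125:245,220:340],None,fx=5,fy=5,interpolation=cv2.INTER_CUBIC); cv2.imwrite('pics/si_crop.png',a)
```

```text
ring [0.4362 0.3564 0.014 ] [312.0757 333.982 ]
sleeve [0.5758 0.38   0.012 ] [253.4952 338.4748]
collar [ 0.6789 -0.0097  0.014 ] [234.9512 219.0549]
pA? [ 0.4465 -0.3844  0.02  ] [318.4801 143.3312]
pB? [ 0.4593 -0.01    0.02  ] [309.6198 222.2305]
va [ 0.5729 -0.3631  0.023 ] [281.033  144.5837]
vb [ 0.5563 -0.0072  0.023 ] [276.3066 220.1239]
nose [ 0.5777 -0.1614  0.124 ] [273.7096 159.1381]
ring [0.4288 0.364  0.014 ]
collar [ 0.6747 -0.0021  0.014 ]
pA? [ 0.4444 -0.3754  0.02  ]
pB? [ 0.455  -0.0032  0.02  ]
va [ 0.5694 -0.3611  0.023 ]
vb [ 0.5569 -0.0036  0.023 ]
nose [ 0.576  -0.1528  0.124 ]
```

View pics/sc_crop.png

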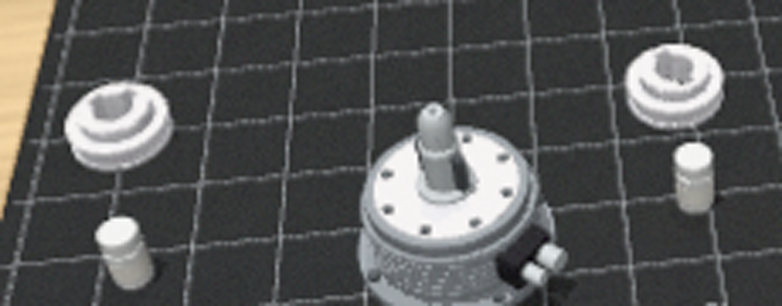

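View pics/si_crop.png

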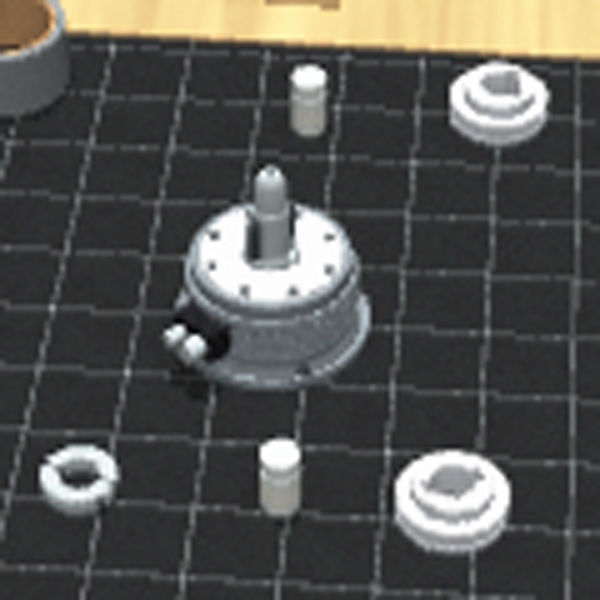

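```bash
python3 -m crank '[{"delta_rot":[0,0,-0.164],"linear":[0,0,0],"gripper":100},{"delta_rot":[0,0,-0.164],"linear":[0,0,0],"gripper":100},{"delta_rot":[0,0,0],"linear":[0.0385,0.0385,0],"gripper":100},{"delta_rot":[0,0,0],"linear":[0.0385,0.0385,0],"gripper":100},{"delta_rot":[0,0,0],"linear":[0.0385,0.0385,0],"gripper":100},{"delta_rot":[0,0,0],"linear":[0.0385,0.0385,0],"gripper":100},{"delta_rot":[0,0,0],"linear":[0.0385,0.0385,0],"gripper":100},{"delta_rot":[0,0,0],"linear":[0.0385,0.0385,0],"gripper":100},{"delta_rot":[0,0,0],"linear":[0,0,0],"gripper":100}]'
python3 - <<'E'
from h import *
np.set_printoptions(precision=4,suppress=True)
c=snap('wrist','w1.png'); q=r.sense(); print(q['joints'],q['tcp_pos'],q['ee_rot'],q['wrist_force'])
print(np.array(c['world_from_camera']))
E
```

```text
time_s: 1.38
tcp_pos: [0.4341, 0.3581, 0.2224]
ee_rot: [[1.0, -0.005, -0.0], [-0.005, -1.0, -0.001], [-0.0, 0.001, -1.0]]
wrist_force: [0.3, -0.1, 0.1]
gripper_width: 0.999
[ 56.1719  16.0161  -8.4448  -0.0093 -65.5525  33.6577] [0.4332 0.3594 0.2224] [[ 1.     -0.003  -0.0003]
 [-0.003  -1.     -0.0001]
 [-0.0003  0.0001 -1.    ]] [-0.4158  0.9247  0.9374]
[[-0.006  -0.9585 -0.2852  0.5117]
 [-1.      0.0055  0.0024  0.3572]
 [-0.0007  0.2852 -0.9585  0.3841]
 [ 0.      0.      0.      1.    ]]
```

View pics/w1.png

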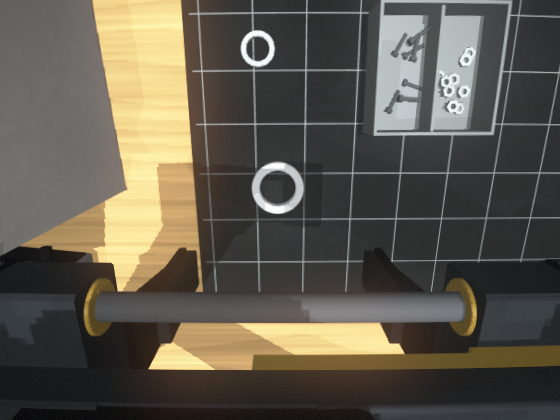

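Wrist view: ring at (277,188), sleeve at (257,48).

```bash
cat >> h.py <<'E'
def blob(c,box,z,th=150,show=True):
    x0,y0,x1,y1=box; g=cv2.cvtColor(c['img'],cv2.COLOR_BGR2GRAY)[y0:y1,x0:x1]
    m=(g>th).astype(np.uint8); m=cv2.morphologyEx(m,cv2.MORPH_OPEN,np.ones((3,3),np.uint8))
    cs,_=cv2.findContours(m,cv2.RETR_EXTERNAL,cv2.CHAIN_APPROX_NONE); k=max(cs,key=cv2.contourArea).reshape(-1,2)+[x0,y0]
    W=onz(c,k,z)[:,:2]; (e,ax,an)=cv2.fitEllipse((W*1e3).astype(np.float32))
    return np.array(e)/1e3,np.array(ax),an
E
python3 - <<'E'
from h import *
np.set_printoptions(precision=4,suppress=True)
c=capture('wrist'); q=r.sense(); print(q['tcp_pos'])
for z in(.014,.008): print('ring',blob(c,(235,145,320,230),z))
for z in(.012,.007): print('sleeve',blob(c,(230,20,285,80),z))
E
```

```text
[0.4325 0.3603 0.2224]
ring (array([0.4295, 0.3609]), array([56.5725, 57.9341]), 89.82376098632812)
ring (array([0.4282, 0.3609]), array([57.4898, 58.8734]), 89.82367706298828)
sleeve (array([0.5739, 0.38  ]), array([33.2896, 33.7678]), 103.16793060302734)
sleeve (array([0.5747, 0.3803]), array([33.737 , 34.2217]), 103.16710662841797)
```

```bash
python3 -m crank '[{"delta_rot":[0,0,0],"linear":[-0.003,0,0.06],"gripper":100},{"delta_rot":[0,0,0],"linear":[0,0,0.06],"gripper":100},{"delta_rot":[0,0,0],"linear":[0,0,0.06],"gripper":100},{"delta_rot":[0,0,0],"linear":[0,0,0.028],"gripper":100},{"delta_rot":[0,0,0],"linear":[0,0,0.010],"gripper":100},{"delta_rot":[0,0,0],"linear":[0,0,0],"gripper":100},{"delta_rot":[0,0,0],"linear":[0,0,0],"gripper":40},{"delta_rot":[0,0,0],"linear":[0,0,0],"gripper":40},{"delta_rot":[0,0,0],"linear":[0,0,0],"gripper":40},{"delta_rot":[0,0,0],"linear":[0,0,0],"gripper":40}]'
python3 - <<'E'
from h import *
np.set_printoptions(precision=4,suppress=True)
c=snap('wrist','w2.png'); q=r.sense(); print(q['tcp_pos'],q['wrist_force'],q['gripper_width'])
E
```

```text
time_s: 2.72
tcp_pos: [0.4294, 0.3608, 0.005]
ee_rot: [[1.0, 0.0, 0.0], [0.0, -1.0, 0.0], [0.0, -0.0, -1.0]]
wrist_force: [-1.1, -0.0, 1.4]
gripper_width: 0.656
[0.4294 0.3609 0.005 ] [-0.3129  0.3929  2.0276] 0.6547452834806726
```

View pics/w2.png

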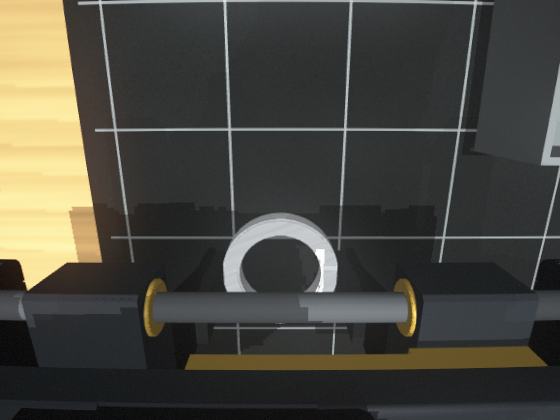

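```bash
python3 -m crank '[{"delta_rot":[0,0,0],"linear":[0,0,-0.059],"gripper":40},{"delta_rot":[0,0,0],"linear":[0,0,-0.059],"gripper":40},{"delta_rot":[0,0,0],"linear":[0,0,-0.059],"gripper":40},{"delta_rot":[0,0,0],"linear":[0,0,-0.059],"gripper":40},{"delta_rot":[0,0,0],"linear":[0.014,0.05,0],"gripper":40},{"delta_rot":[0,0,0],"linear":[0.014,0.05,0],"gripper":40},{"delta_rot":[0,0,0],"linear":[0.014,0.05,0],"gripper":40},{"delta_rot":[0,0,0],"linear":[0.014,0.05,0],"gripper":40},{"delta_rot":[0,0,0],"linear":[0.014,0.05,0],"gripper":40},{"delta_rot":[0,0,0],"linear":[0.014,0.05,0],"gripper":40}]'
python3 - <<'E'
from h import *
c=snap('wrist','w3a.png')
E
python3 -m crank '[{"delta_rot":[0,0,0],"linear":[0.01,0.055,0],"gripper":40},{"delta_rot":[0,0,0],"linear":[0.01,0.055,0],"gripper":40},{"delta_rot":[0,0,0],"linear":[0.009,0.055,0],"gripper":40},{"delta_rot":[0,0,0],"linear":[0.009,0.053,0],"gripper":40},{"delta_rot":[0,0,0],"linear":[0,0,0],"gripper":40},{"delta_rot":[0,0,0],"linear":[0,0,0],"gripper":40}]'
python3 - <<'E'
from h import *
np.set_printoptions(precision=4,suppress=True)
c=snap('wrist','w3.png'); q=r.sense(); print(q['joints'],q['tcp_pos'],q['ee_rot'],q['wrist_force'],q['gripper_width'])
E
```

```text
time_s: 4.03
tcp_pos: [0.5133, 0.059, 0.2405]
ee_rot: [[1.0, 0.0, -0.0], [0.0, -1.0, 0.0], [-0.0, -0.0, -1.0]]
wrist_force: [0.1, 0.7, -0.5]
gripper_width: 0.651
time_s: 4.82
tcp_pos: [0.5509, -0.1572, 0.2401]
ee_rot: [[1.0, -0.001, -0.001], [-0.001, -1.0, 0.0], [-0.001, -0.0, -1.0]]
wrist_force: [-0.5, 0.6, -0.9]
gripper_width: 0.652
[  0.3184  16.2876  -5.4128  -0.0203 -68.3296  89.7226] [ 0.551  -0.1566  0.2404] [[ 1.      0.0006 -0.0005]
 [ 0.0006 -1.      0.0003]
 [-0.0005 -0.0003 -1.    ]] [-1.0181 -0.1039 -0.5232] 0.6547289925295329
```

View pics/w3a.png

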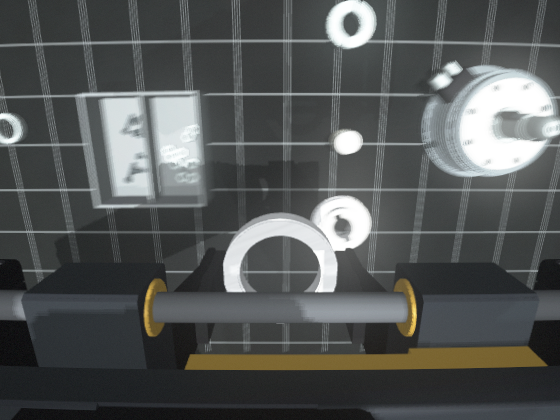

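View pics/w3.png

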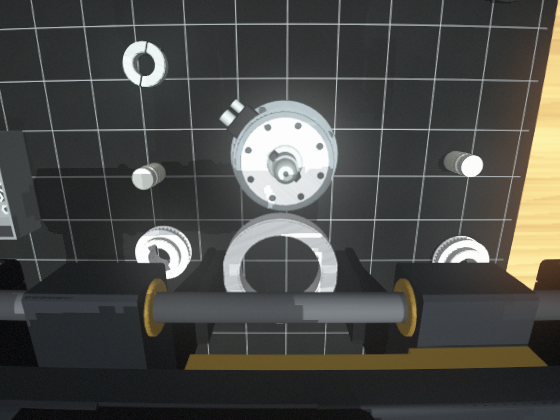

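Run:
```python
from h import *
i=cv2.imread('pics/w3.png')
cv2.imwrite('pics/w3c.png',cv2.resize(i[90:220,210:360],None,fx=4.5,fy=4.5,interpolation=cv2.INTER_CUBIC))
j=np.hstack([cv2.resize(i[215:290,120:210],None,fx=4,fy=4,interpolation=cv2.INTER_CUBIC),cv2.resize(i[215:290,415:505],None,fx=4,fy=4,interpolation=cv2.INTER_CUBIC)])
cv2.imwrite('pics/w3d.png',j)
```

```text
(no output)
```

View pics/w3c.png

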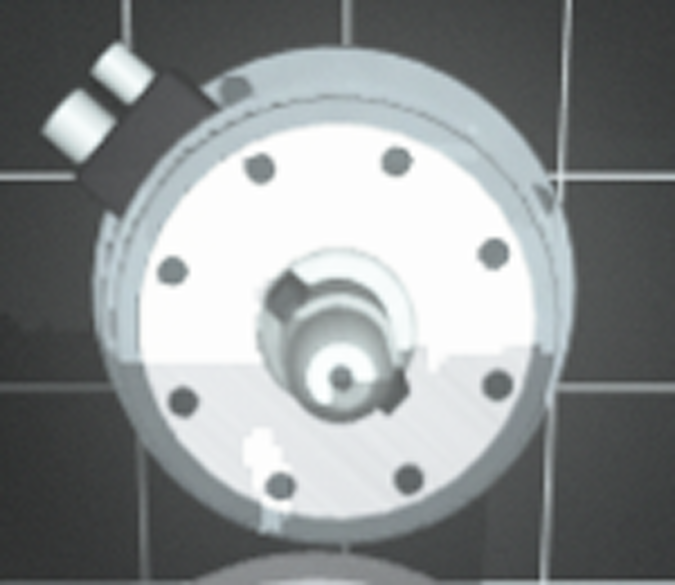

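View pics/w3d.png

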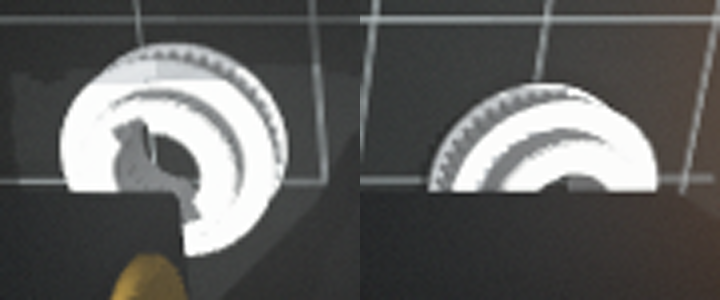

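Run:
```python
from h import *
np.set_printoptions(precision=4,suppress=True)
c=capture('wrist'); q=r.sense(); print(q['tcp_pos'])
f=lambda p:np.array(p,float)/4.5+[210,90]-.5+.5/4.5
h=[(260,168),(397,161),(494,254),(498,385),(409,480),(281,487),(183,402),(172,271)]
W=onz(c,f(h),.062)[:,:2]; e=cv2.fitEllipse((W*1e3).astype(np.float32)); print('holes',e, W.mean(0))
print(np.degrees(np.arctan2(*(W-W.mean(0)).T[::-1])))
print('nose dot',onz(c,f([(341,378)]),.124))
k=onz(c,f([(283,285),(395,395)]),.095); print('keys',k,k.mean(0), np.degrees(np.arctan2(*(k[0]-k[1])[1::-1])))
cn=onz(c,f([(148,140)]),.045)[0,:2]-W.mean(0); print('conn',np.degrees(np.arctan2(cn[1],cn[0])))
cn=onz(c,f([(110,122)]),.045)[0,:2]-W.mean(0); print('conn',np.degrees(np.arctan2(cn[1],cn[0])))
```

```text
[ 0.5511 -0.1563  0.2405]
holes ((579.1862182617188, -161.23976135253906), (76.9786148071289, 77.49436950683594), 113.92324829101562) [ 0.5792 -0.1613]
[  25.6443  -19.5682  -64.525  -109.259  -154.3561  160.7998  115.5629
   70.6892]
nose dot [[ 0.5791 -0.1614  0.124 ]]
keys [[ 0.5927 -0.1501  0.095 ]
 [ 0.5704 -0.1729  0.095 ]] [ 0.5816 -0.1615  0.095 ] 45.5176013576531
conn 46.59678652648759
conn 49.08377354549277
```

```bash
python3 -m crank '[{"delta_rot":[0,0,0],"linear":[0.014,0.0025,0],"gripper":40},{"delta_rot":[0,0,0],"linear":[0.014,0.0025,0.03],"gripper":40},{"delta_rot":[0,0,0],"linear":[0,0,0.05],"gripper":40},{"delta_rot":[0,0,0],"linear":[0,0,0.02],"gripper":40},{"delta_rot":[0,0,0],"linear":[0,0,0],"gripper":40}]'
python3 - <<'E'
from h import *
np.set_printoptions(precision=4,suppress=True)
c=snap('wrist','w4.png'); q=r.sense(); print(q['tcp_pos'],q['wrist_force'],q['gripper_width'])
s=snap('scene','s4.png');i=s['img']; cv2.imwrite('pics/s4c.png',cv2.resize(i[140:280,120:280],None,fx=4,fy=4,interpolation=cv2.INTER_CUBIC))
E
```

```text
time_s: 5.55
tcp_pos: [0.5791, -0.1615, 0.1387]
ee_rot: [[1.0, 0.002, -0.004], [0.002, -1.0, 0.0], [-0.004, -0.0, -1.0]]
wrist_force: [0.0, -0.5, -0.5]
gripper_width: 0.652
[ 0.5802 -0.1617  0.1405] [-0.2736  0.3477  0.602 ] 0.6577023743450764
```

View pics/w4.png

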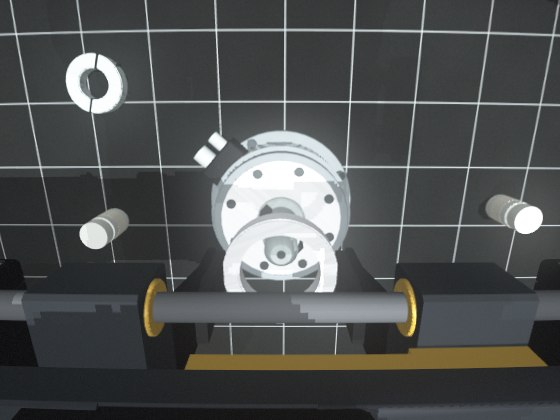

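View pics/s4c.png

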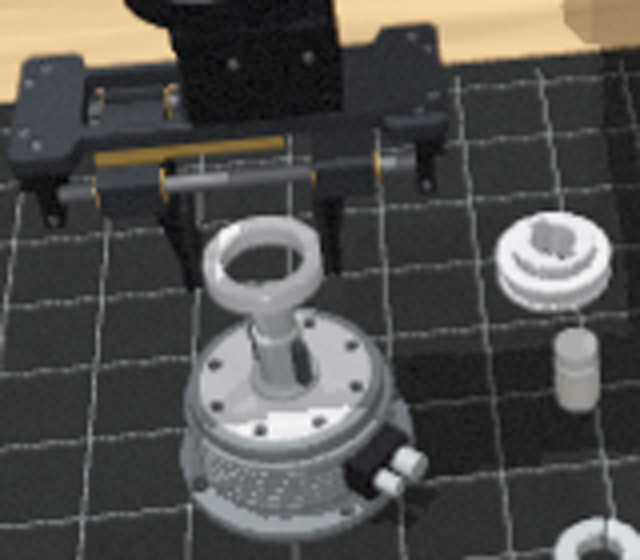

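```bash
python3 -m crank '[{"delta_rot":[0,0,0],"linear":[0,0,0.02],"gripper":40},{"delta_rot":[0,0,0],"linear":[0,0,0.025],"gripper":40},{"delta_rot":[0,0,0],"linear":[0,0,0.02],"gripper":40},{"delta_rot":[0,0,0],"linear":[0,0,0.007],"gripper":40},{"delta_rot":[0,0,0],"linear":[0,0,0.0025],"gripper":40},{"delta_rot":[0,0,0],"linear":[0,0,0],"gripper":40}]'
python3 - <<'E'
from h import *
np.set_printoptions(precision=4,suppress=True)
c=snap('wrist','w5.png'); q=r.sense(); print(q['tcp_pos'],q['wrist_force'],q['gripper_width'])
s=snap('scene','s5.png');i=s['img']; a=cv2.resize(i[170:280,140:240],None,fx=4,fy=4,interpolation=cv2.INTER_CUBIC)
cv2.imwrite('pics/s5c.png',np.hstack([a,cv2.resize(c['img'][100:340,200:360],None,fx=1.8333,fy=1.8333)]))
E
```

```text
time_s: 6.4
tcp_pos: [0.5802, -0.1622, 0.0671]
ee_rot: [[1.0, 0.0, 0.002], [0.0, -1.0, -0.0], [0.002, 0.0, -1.0]]
wrist_force: [0.5, -0.1, -1.0]
gripper_width: 0.653
[ 0.5801 -0.1623  0.0672] [ 0.2422 -0.3484  0.2178] 0.6556866837664457
```

View pics/s5c.png

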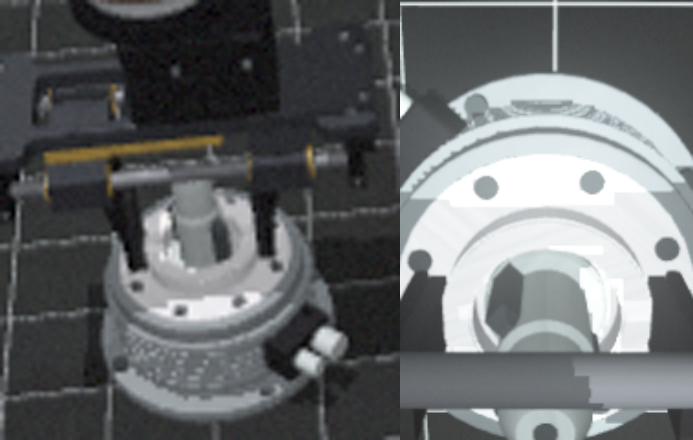

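```bash
python3 -m crank '[{"delta_rot":[0,0,0],"linear":[-0.001,-0.001,0.001],"gripper":40},{"delta_rot":[0,0,0],"linear":[0,0,0.0015],"gripper":40},{"delta_rot":[0,0,0],"linear":[0,0,0],"gripper":40}]'
python3 - <<'E'
from h import *
np.set_printoptions(precision=4,suppress=True)
q=r.sense(); print(q['tcp_pos'],q['wrist_force'],q['gripper_width'])
E
```

```text
time_s: 6.88
tcp_pos: [0.5785, -0.1611, 0.0649]
ee_rot: [[1.0, 0.001, 0.001], [0.001, -1.0, -0.0], [0.001, 0.0, -1.0]]
wrist_force: [-2.7, 1.5, 5.9]
gripper_width: 0.66
[ 0.5785 -0.1611  0.0649] [-2.6658  1.5269  5.8775] 0.6596261605052168
```

```bash
python3 -m crank '[{"delta_rot":[0,0,0],"linear":[0,0,0],"gripper":100},{"delta_rot":[0,0,0],"linear":[0,0,0],"gripper":100},{"delta_rot":[0,0,0],"linear":[0,0,-0.02],"gripper":100},{"delta_rot":[0,0,0],"linear":[0,0,-0.05],"gripper":100},{"delta_rot":[0,0,0],"linear":[0,0,-0.06],"gripper":100},{"delta_rot":[0,0,0],"linear":[0,0,-0.06],"gripper":100},{"delta_rot":[0,0,0],"linear":[-0.04,-0.028,0],"gripper":100},{"delta_rot":[0,0,0],"linear":[-0.04,-0.028,0],"gripper":100},{"delta_rot":[0,0,0],"linear":[-0.04,-0.028,0],"gripper":100},{"delta_rot":[0,0,0],"linear":[-0.04,-0.028,0],"gripper":100}]'
python3 -m crank '[{"delta_rot":[0,0,0],"linear":[0,0,0],"gripper":100},{"delta_rot":[0,0,0],"linear":[0,0,0],"gripper":100}]'
python3 - <<'E'
from h import *
np.set_printoptions(precision=4,suppress=True)
c=snap('wrist','w6.png'); q=r.sense(); print(q['tcp_pos'],q['wrist_force'],q['gripper_width'])
E
```

```text
time_s: 8.12
tcp_pos: [0.417, -0.0487, 0.2533]
ee_rot: [[1.0, -0.0, 0.0], [-0.0, -1.0, 0.0], [0.0, -0.0, -1.0]]
wrist_force: [0.2, 0.2, 1.3]
gripper_width: 1.0
time_s: 8.38
tcp_pos: [0.4187, -0.0492, 0.2539]
ee_rot: [[1.0, 0.001, 0.001], [0.001, -1.0, 0.0], [0.001, -0.0, -1.0]]
wrist_force: [0.4, 0.3, 0.0]
gripper_width: 0.999
[ 0.419  -0.0493  0.2536] [ 1.324   0.118  -0.6329] 1.000316067096558
```

View pics/w6.png

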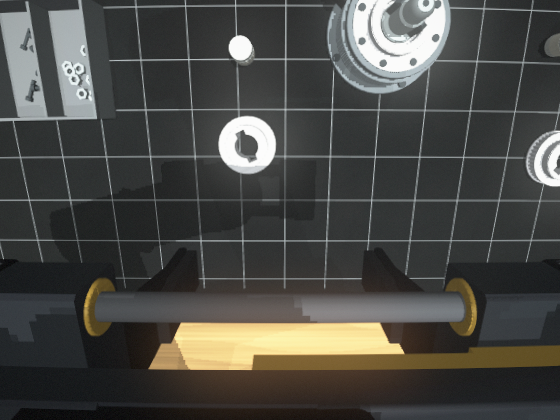

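Run:
```python
from h import *
i=cv2.imread('pics/w6.png')
f=lambda i:cv2.resize(i,None,fx=6,fy=6,interpolation=cv2.INTER_CUBIC)
cv2.imwrite('pics/w6c.png',(255*(np.hstack([f(i[105:185,210:285]),f(i[120:200,505:560])])/255.)**2).astype(np.uint8))
cv2.imwrite('pics/w6u.png',f(i[0:100,320:455]))
```

```text
(no output)
```

View pics/w6c.png

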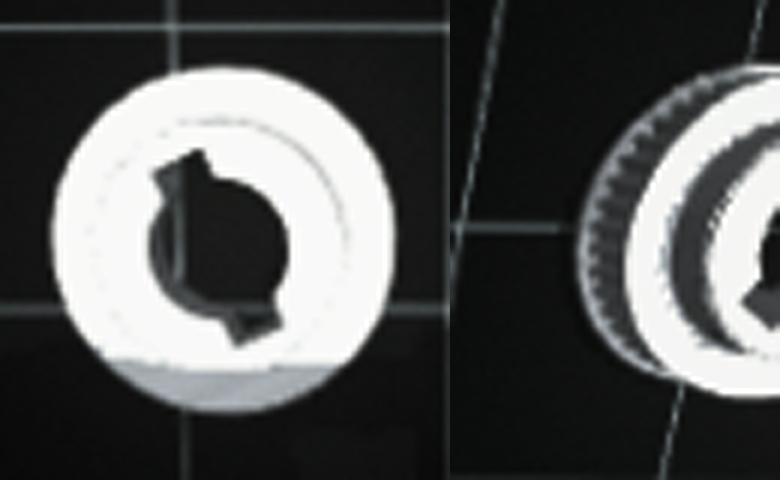

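View pics/w6u.png

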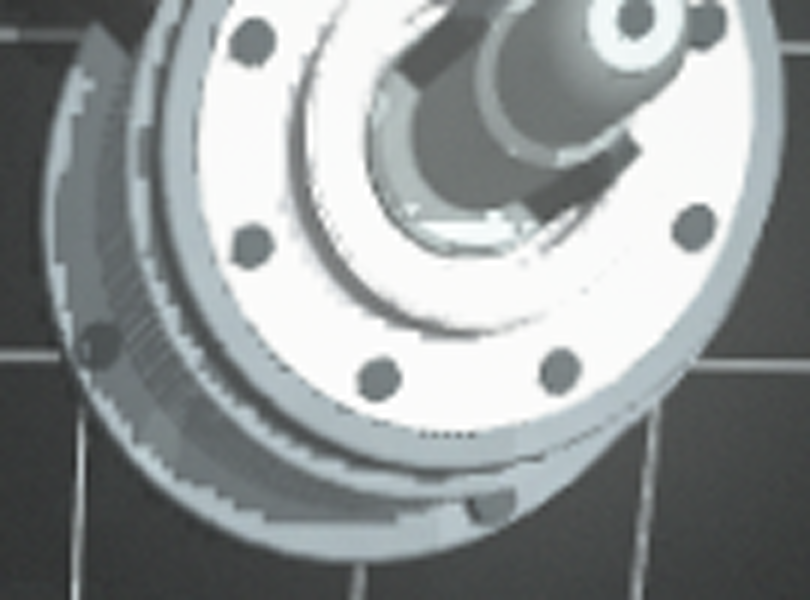

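Run:
```python
from h import *
np.set_printoptions(precision=4,suppress=True)
c=capture('wrist'); q=r.sense(); print(q['tcp_pos'])
f=lambda p,o:np.array(p,float)/6+o-.5+.5/6
k=onz(c,f([(155,175),(203,150),(283,322),(240,345)],[210,105]),.028)[:,:2]
a=k[:2].mean(0);b=k[2:].mean(0);print('A centre',(a+b)/2,'span',np.linalg.norm(a-b),'yaw',np.degrees(np.arctan2(*(a-b)[::-1])))
print('slot w',np.linalg.norm(k[0]-k[1]),np.linalg.norm(k[2]-k[3]))
g=cv2.cvtColor(c['img'],cv2.COLOR_BGR2GRAY)
m=(g[105:185,210:285]<140).astype(np.uint8); n,l,st,ce=cv2.connectedComponentsWithStats(m); 
j=l[45,42] if l[45,42] else l[40,38]; print(st[j],ce[j])
k=np.argwhere(l==j)[:,::-1]+[210,105]; W=onz(c,k,.028)[:,:2]; print('bore centroid',W.mean(0)); w,v=np.linalg.eigh(np.cov(W.T)); print('yaw',np.degrees(np.arctan2(v[1,1],v[0,1])))
print('flange',blob(c,(212,105,282,180),.018,110))
```

```text
[ 0.4191 -0.0495  0.2534]
A centre [ 0.4593 -0.0116] span 0.03512399621985382 yaw 24.70395645700673
slot w 0.010174661639682791 0.009378512237399854
[ 25  25  23  32 469] [35.8742 40.7846]
bore centroid [ 0.4595 -0.011 ]
yaw -153.70481427094148
flange (array([ 0.4593, -0.0109]), array([66.0949, 67.0767]), 23.214693069458008)
```

```bash
python3 -m crank '[{"delta_rot":[0,0,0],"linear":[0.0402,-0.0385,0.02],"gripper":100},{"delta_rot":[0,0,0],"linear":[0,0,0.06],"gripper":100},{"delta_rot":[0,0,0],"linear":[0,0,0.06],"gripper":100},{"delta_rot":[0,0,0],"linear":[0,0,0.05],"gripper":100},{"delta_rot":[0,0,0],"linear":[0,0,0.03],"gripper":100},{"delta_rot":[0,0,0],"linear":[0,0,0.008],"gripper":100},{"delta_rot":[0,0,0],"linear":[0,0,0],"gripper":100},{"delta_rot":[0,0,0],"linear":[0,0,0],"gripper":100}]'
python3 - <<'E'
from h import *
np.set_printoptions(precision=4,suppress=True)
q=r.sense(); print(q['tcp_pos'],q['wrist_force'],q['gripper_width'])
c=snap('wrist','w7.png')
E
```

```text
time_s: 9.48
tcp_pos: [0.4598, -0.0105, 0.0267]
ee_rot: [[1.0, 0.0, 0.003], [0.0, -1.0, 0.001], [0.003, -0.001, -1.0]]
wrist_force: [0.0, 0.2, -1.3]
gripper_width: 0.997
[ 0.4598 -0.0105  0.0267] [ 0.0378  0.1953 -1.2918] 0.9972030840351885
```

View pics/w7.png

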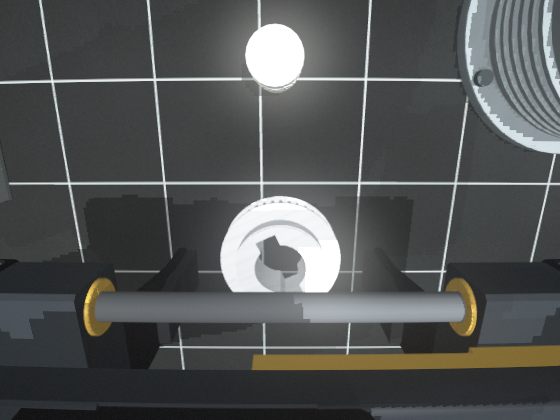

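```bash
python3 -m crank '[{"delta_rot":[0,0,0],"linear":[-0.0005,0,0.0062],"gripper":100},{"delta_rot":[0,0,0],"linear":[0,0,0],"gripper":100},{"delta_rot":[0,0,0],"linear":[0,0,0],"gripper":30},{"delta_rot":[0,0,0],"linear":[0,0,0],"gripper":30},{"delta_rot":[0,0,0],"linear":[0,0,0],"gripper":30},{"delta_rot":[0,0,0],"linear":[0,0,0],"gripper":30},{"delta_rot":[0,0,0],"linear":[0,0,0],"gripper":30}]'
python3 - <<'E'
from h import *
np.set_printoptions(precision=4,suppress=True)
q=r.sense(); print(q['tcp_pos'],q['wrist_force'],q['gripper_width'])
c=snap('wrist','w8.png')
E
```

```text
time_s: 10.4
tcp_pos: [0.458, -0.0107, 0.0193]
ee_rot: [[1.0, 0.0, 0.0], [0.0, -1.0, 0.0], [0.0, -0.0, -1.0]]
wrist_force: [-0.4, 0.3, 0.3]
gripper_width: 0.545
[ 0.458  -0.0107  0.0193] [-0.3657  0.2557  0.332 ] 0.5446325890249463
```

View pics/w8.png

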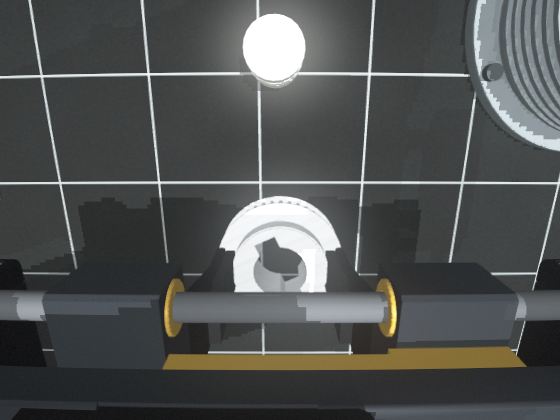

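```bash
python3 -m crank '[{"delta_rot":[0,0,0],"linear":[0,0,-0.05],"gripper":30},{"delta_rot":[0,0,0],"linear":[0,0,-0.06],"gripper":30},{"delta_rot":[0,0,0],"linear":[0,0,-0.06],"gripper":30},{"delta_rot":[0,0,-0.131],"linear":[0,0,-0.03],"gripper":30},{"delta_rot":[0,0,-0.131],"linear":[0,0,0],"gripper":30},{"delta_rot":[0,0,-0.132],"linear":[0,0,0],"gripper":30},{"delta_rot":[0,0,0],"linear":[0,0,0],"gripper":30},{"delta_rot":[0,0,0],"linear":[0,0,0],"gripper":30}]'
python3 - <<'E'
from h import *
np.set_printoptions(precision=4,suppress=True)
c=snap('wrist','w9.png')
q=r.sense(); print(q['tcp_pos'],q['ee_rot'],q['wrist_force'],q['gripper_width'],q['joints'])
print(q['ee_rot'].T@(np.array([.555,-.168,.22])-q['tcp_pos']))
E
```

```text
time_s: 11.45
tcp_pos: [0.4576, -0.0108, 0.2189]
ee_rot: [[0.924, 0.382, -0.001], [0.382, -0.924, -0.0], [-0.001, -0.0, -1.0]]
wrist_force: [0.3, -0.0, -2.3]
gripper_width: 0.537
[ 0.4578 -0.0108  0.219 ] [[ 0.9239  0.3826 -0.0009]
 [ 0.3826 -0.9239 -0.0001]
 [-0.0009 -0.0002 -1.    ]] [ 0.3269  1.105  -2.0363] 0.5419229840277912 [ 19.0706   5.7438 -22.131   -0.0115 -62.1753  93.4299]
[ 0.0297  0.1825 -0.0011]
```

View pics/w9.png

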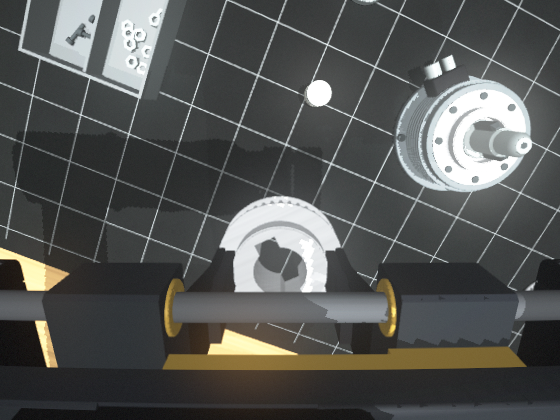

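```bash
python3 -m crank '[{"delta_rot":[0,0,0],"linear":[0.006,0.0463,0],"gripper":30},{"delta_rot":[0,0,0],"linear":[0.006,0.0463,0],"gripper":30},{"delta_rot":[0,0,0],"linear":[0.006,0.0463,0],"gripper":30},{"delta_rot":[0,0,0],"linear":[0.006,0.0463,0],"gripper":30},{"delta_rot":[0,0,0],"linear":[0,0,0],"gripper":30},{"delta_rot":[0,0,0],"linear":[0,0,0],"gripper":30},{"delta_rot":[0,0,0],"linear":[0,0,0],"gripper":30}]'
python3 - <<'E'
from h import *
np.set_printoptions(precision=4,suppress=True)
c=snap('wrist','w10.png')
q=r.sense(); print(q['tcp_pos'],q['ee_rot'],q['wrist_force'],q['gripper_width'],q['joints'])
i=c['img'];i=(255*(i[110:330,205:360]/255.)**2).astype(np.uint8)
cv2.imwrite('pics/w10c.png',cv2.resize(i,None,fx=2.7,fy=2.7,interpolation=cv2.INTER_CUBIC))
E
```

```text
time_s: 12.38
tcp_pos: [0.5509, -0.1717, 0.2194]
ee_rot: [[0.923, 0.385, -0.0], [0.385, -0.923, 0.0], [-0.0, -0.0, -1.0]]
wrist_force: [0.1, -0.4, -1.8]
gripper_width: 0.539
[ 0.551  -0.1716  0.2196] [[ 0.9229  0.3851  0.0002]
 [ 0.3851 -0.9229  0.0001]
 [ 0.0002  0.     -1.    ]] [ 0.3249  0.2361 -2.1381] 0.537423865690421 [ -1.2274  17.5003  -6.749   -0.0055 -65.739  113.8795]
```

View pics/w10c.png

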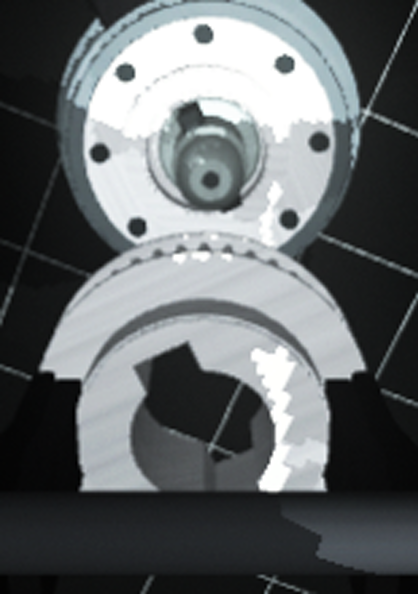

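Run:
```python
from h import *
np.set_printoptions(precision=4,suppress=True)
c=capture('wrist'); q=r.sense(); R=q['ee_rot'];t=q['tcp_pos']; print(t)
f=lambda p:np.array(p,float)/2.7+[205,110]-.5+.5/2.7
h=[(203,34),(285,64),(319,142),(289,219),(137,227),(100,153),(125,72)]
W=onz(c,f(h),.062)[:,:2]; e=cv2.fitEllipse((W*1e3).astype(np.float32)); print('holes',e)
ctr=np.array(e[0])/1e3
a=np.degrees(np.arctan2(*(W-ctr).T[::-1])); print('hole ang mod45',a%45)
print('nose',onz(c,f([(210,180)]),.124))
zt=t[2]+.0085
k=onz(c,f([(135,367),(188,343),(205,373),(147,405)]),zt)[:,:2]; print('slot w',np.linalg.norm(k[0]-k[1]))
d=k[1]-k[0]; n=np.array([-d[1],d[0]]); ang=np.degrees(np.arctan2(*n[::-1])); print('slot normal yaw',ang)
bo=onz(c,f([(90,385),(120,345),(160,320),(203,313),(250,322),(290,350),(318,385)]),zt)[:,:2]
A=np.c_[2*bo,np.ones(len(bo))]; s=np.linalg.lstsq(A,(bo**2).sum(1),rcond=None)[0]; print('boss',s[:2],'r',np.sqrt(s[2]+s[:2]@s[:2]))
m=k[:2].mean(0); v=m-s[:2]; print('centre->slot yaw',np.degrees(np.arctan2(*v[::-1])),np.linalg.norm(v))
print('boss rel tcp in tool', R[:2,:2].T@(s[:2]-t[:2]))
```

```text
[ 0.5511 -0.1716  0.2197]
holes ((579.1703491210938, -162.01617431640625), (76.92013549804688, 77.30205535888672), 125.31398010253906)
hole ang mod45 [25.7437 25.3624 25.3527 25.6674 25.6229 25.6135 25.7176]
nose [[ 0.579 -0.162  0.124]]
slot w 0.010629690036374054
slot normal yaw 48.34373791220989
boss [ 0.5535 -0.1705] r 0.022263813008154082
centre->slot yaw 50.15770365470313 0.016254126036158487
boss rel tcp in tool [ 0.0027 -0.    ]
```

```bash
python3 -m crank '[{"delta_rot":[0,0,0],"linear":[0.0145,0.001,0],"gripper":30},{"delta_rot":[0,0,0],"linear":[0.0142,0.0009,0.02],"gripper":30},{"delta_rot":[0,0,0],"linear":[0,0,0.035],"gripper":30},{"delta_rot":[0,0,0],"linear":[0,0,0.008],"gripper":30},{"delta_rot":[0,0,0],"linear":[0,0,0],"gripper":30},{"delta_rot":[0,0,0],"linear":[0,0,0],"gripper":30},{"delta_rot":[0,0,0],"linear":[0,0,0],"gripper":30}]'
python3 - <<'E'
from h import *
np.set_printoptions(precision=4,suppress=True)
c=snap('wrist','w11.png')
q=r.sense(); print(q['tcp_pos'],q['ee_rot'],q['wrist_force'],q['gripper_width'])
i=c['img'];i=i[110:330,205:360]
a=cv2.resize(i,None,fx=2.7,fy=2.7,interpolation=cv2.INTER_CUBIC)
s=snap('scene','s11.png')['img'][165:275,150:222]
b=cv2.resize(s,(int(72*5.4),594),interpolation=cv2.INTER_CUBIC)
cv2.imwrite('pics/w11c.png',np.hstack([a[:594],b])[:, :800])
E
```

```text
time_s: 13.35
tcp_pos: [0.5792, -0.1633, 0.1576]
ee_rot: [[0.923, 0.384, 0.003], [0.384, -0.923, -0.0], [0.002, 0.001, -1.0]]
wrist_force: [-0.2, -0.6, -1.4]
gripper_width: 0.538
[ 0.5791 -0.1633  0.1575] [[ 0.9233  0.384   0.0022]
 [ 0.384  -0.9233 -0.0001]
 [ 0.002   0.001  -1.    ]] [ 0.0241  0.0239 -0.798 ] 0.5380094600575354
```

View pics/w11c.png

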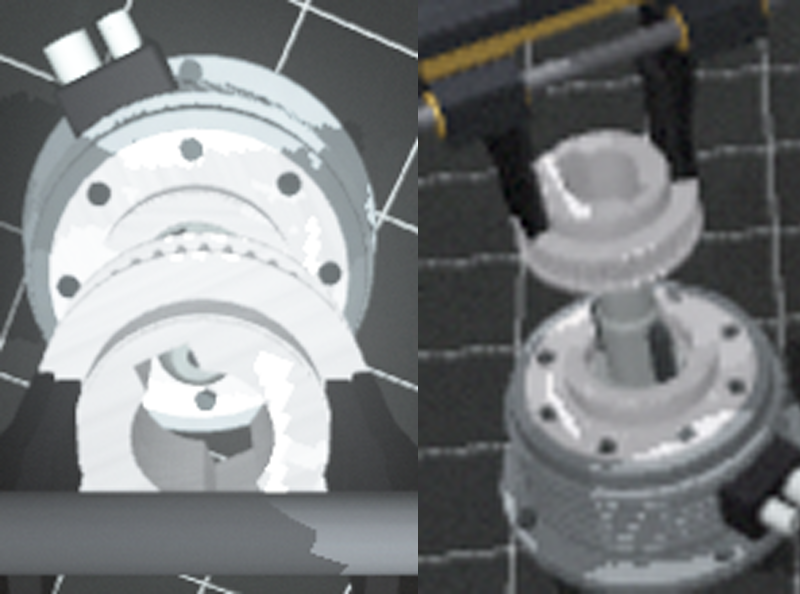

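Run:
```python
from h import *
i=cv2.imread('pics/w11.png'); i=i[225:300,240:325]
cv2.imwrite('pics/w11d.png',cv2.resize((255*(i/255.)**1.6).astype(np.uint8),None,fx=8,fy=8,interpolation=cv2.INTER_CUBIC))
```

```text
(no output)
```

View pics/w11d.png

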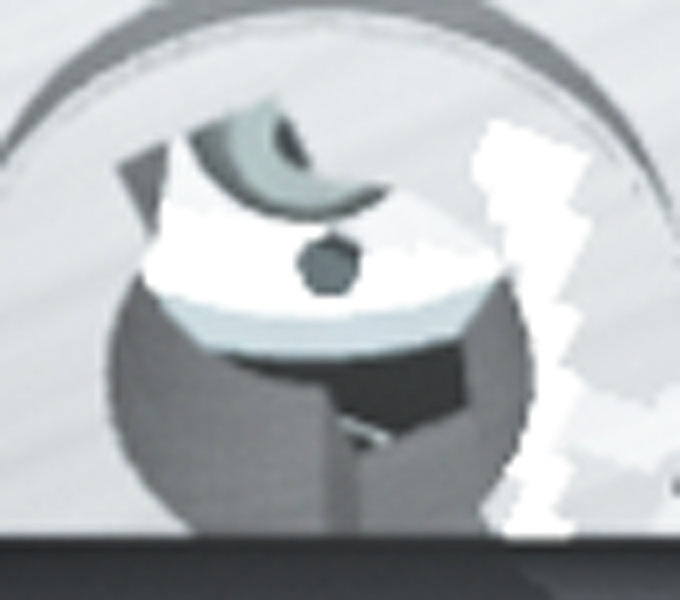

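Run:
```python
from h import *
np.set_printoptions(precision=4,suppress=True)
c=capture('wrist'); q=r.sense(); R=q['ee_rot'];t=q['tcp_pos']
f=lambda p:np.array(p,float)/8+[240,225]-.5+.5/8
N=onz(c,f([(305,140)]),.124)[0]; print('nose',N, 'rel tool',R.T@(N-t))
zt=t[2]+.0085
b=onz(c,f([(108,370),(533,370)]),zt); print('bore ends',b,'rel',[R.T@(x-t) for x in b])
k=onz(c,f([(120,165),(270,97)]),zt)[:,:2];m=k.mean(0);d=k[1]-k[0];a=np.arctan2(d[0],-d[1])
print(np.degrees(np.arctan2(-d[0],d[1])), np.degrees(np.arctan2(d[0],-d[1])))
C=m-.0185*np.array([np.cos(np.radians(48.1)),np.sin(np.radians(48.1))]); print('pulley c',C,R[:2,:2].T@(C-t[:2]))
```

```text
nose [ 0.5785 -0.162   0.124 ] rel tool [ 0.0002 -0.0014  0.0331]
bore ends [[ 0.5749 -0.1505  0.1656]
 [ 0.585  -0.175   0.1656]] rel [array([ 0.0014, -0.0134, -0.0085]), array([ 0.0013,  0.0132, -0.0085])]
-131.7340092905562 48.26599070944381
pulley c [ 0.5794 -0.1633] [0.0006 0.0002]
```

```bash
python3 -m crank '[{"delta_rot":[0,0,0],"linear":[-0.0005,-0.0013,0],"gripper":30},{"delta_rot":[0,0,0],"linear":[0,0,0.012],"gripper":30},{"delta_rot":[0,0,0],"linear":[0,0,0.012],"gripper":30},{"delta_rot":[0,0,0],"linear":[0,0,0.012],"gripper":30},{"delta_rot":[0,0,0],"linear":[0,0,0],"gripper":30},{"delta_rot":[0,0,0],"linear":[0,0,0],"gripper":30}]'
python3 - <<'E'
from h import *
np.set_printoptions(precision=4,suppress=True)
c=snap('wrist','w12.png')
q=r.sense(); print(q['tcp_pos'],q['wrist_force'],q['moment'],q['gripper_width'])
i=c['img'][225:300,240:325]
cv2.imwrite('pics/w12d.png',cv2.resize((255*(i/255.)**1.6).astype(np.uint8),None,fx=8,fy=8,interpolation=cv2.INTER_CUBIC))
E
```

```text
time_s: 14.25
tcp_pos: [0.5779, -0.1623, 0.1204]
ee_rot: [[0.923, 0.384, 0.0], [0.384, -0.923, -0.0], [0.0, 0.0, -1.0]]
wrist_force: [0.3, -0.8, -1.3]
gripper_width: 0.537
[ 0.578  -0.1623  0.1207] [ 0.0126  0.5575 -2.4645] [-0.0463  0.0243 -0.0047] 0.5423074973976423
```

View pics/w12d.png

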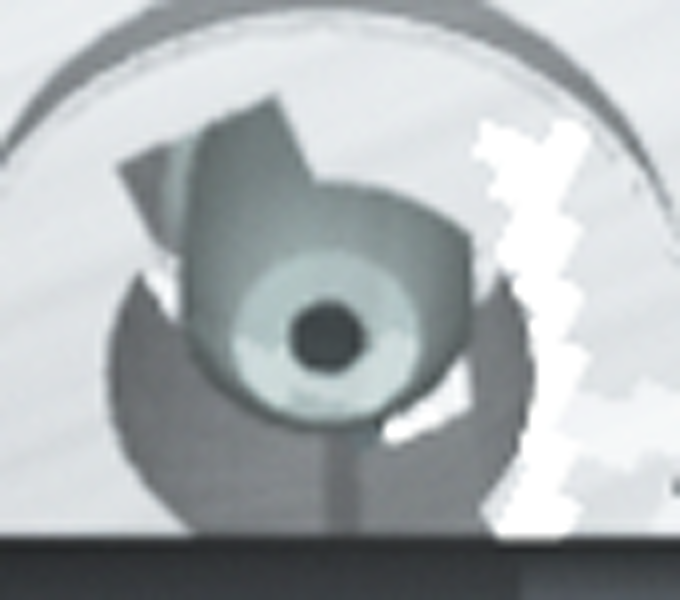

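Run:
```python
from h import *
np.set_printoptions(precision=4,suppress=True)
c=capture('wrist'); q=r.sense(); R=q['ee_rot'];t=q['tcp_pos']
f=lambda p:np.array(p,float)/8+[240,225]-.5+.5/8
N=onz(c,f([(327,335)]),.124)[0]; print('nose',N, 'rel tool',R.T@(N-t))
```

```text
nose [ 0.5792 -0.1621  0.124 ] rel tool [ 0.0012  0.0002 -0.0031]
```

```bash
python3 -m crank '[{"delta_rot":[0,0,0],"linear":[0.0003,0.0002,0.008],"gripper":30},{"delta_rot":[0,0,0],"linear":[0,0,0.005],"gripper":30},{"delta_rot":[0,0,0],"linear":[0,0,0],"gripper":30}]'; python3 -m crank '[{"delta_rot":[0,0,0],"linear":[0,0,0.005],"gripper":30},{"delta_rot":[0,0,0],"linear":[0,0,0.005],"gripper":30},{"delta_rot":[0,0,0],"linear":[0,0,0],"gripper":30}]'
```

```text
time_s: 14.72
tcp_pos: [0.5774, -0.1623, 0.1066]
ee_rot: [[0.923, 0.384, -0.002], [0.384, -0.923, 0.0], [-0.001, -0.001, -1.0]]
wrist_force: [-0.0, -0.8, -2.1]
gripper_width: 0.542
time_s: 15.1
tcp_pos: [0.5775, -0.1623, 0.0967]
ee_rot: [[0.923, 0.384, -0.001], [0.384, -0.923, 0.0], [-0.001, -0.001, -1.0]]
wrist_force: [1.6, 0.7, -1.6]
gripper_width: 0.543
```

Keys entered (bottom ≈0.079, well past key tops), forces small. Last millimetres.

```bash
python3 -m crank '[{"delta_rot":[0,0,0],"linear":[0,0,0.003],"gripper":30},{"delta_rot":[0,0,0],"linear":[0,0,0.0015],"gripper":30},{"delta_rot":[0,0,0],"linear":[0,0,0],"gripper":30}]'
python3 - <<'E'
from h import *
np.set_printoptions(precision=4,suppress=True)
c=snap('wrist','w13.png')
q=r.sense(); print(q['tcp_pos'],q['wrist_force'],q['moment'],q['gripper_width'])
s=snap('scene','s13.png')['img'][165:275,150:240]
cv2.imwrite('pics/w13d.png',np.hstack([cv2.resize(c['img'][170:300,210:350],None,fx=3,fy=3),cv2.resize(s,(320,390))]))
E
```

```text
time_s: 15.48
tcp_pos: [0.5779, -0.1623, 0.0927]
ee_rot: [[0.923, 0.384, -0.0], [0.384, -0.923, 0.0], [-0.0, -0.0, -1.0]]
wrist_force: [-0.0, -0.7, -1.2]
gripper_width: 0.539
[ 0.578  -0.1623  0.0929] [-0.2011  0.1601 -1.5706] [-0.0306 -0.0101 -0.0162] 0.5369850779424538
```

View pics/w13d.png

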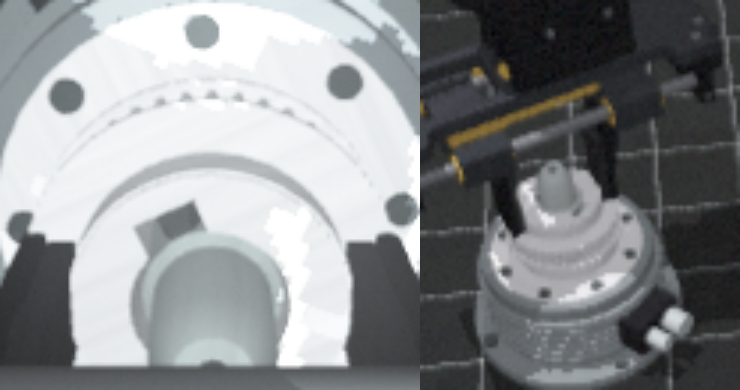

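Not yet carried by the ring (still −1.6 N); down another 1.5 mm.

```bash
python3 -m crank '[{"delta_rot":[0,0,0],"linear":[0,0,0.001],"gripper":30},{"delta_rot":[0,0,0],"linear":[0,0,0.0007],"gripper":30},{"delta_rot":[0,0,0],"linear":[0,0,0],"gripper":30},{"delta_rot":[0,0,0],"linear":[0,0,0],"gripper":30}]'
```

```text
time_s: 16.08
tcp_pos: [0.578, -0.1623, 0.0914]
ee_rot: [[0.923, 0.384, 0.0], [0.384, -0.923, -0.0], [0.0, 0.0, -1.0]]
wrist_force: [-0.9, 0.1, 0.2]
gripper_width: 0.54
```

```bash
python3 -m crank '[{"delta_rot":[0,0,0],"linear":[0,0,0],"gripper":100},{"delta_rot":[0,0,0],"linear":[0,0,0],"gripper":100},{"delta_rot":[0,0,0],"linear":[0,0,0],"gripper":100},{"delta_rot":[0,0,0],"linear":[0,0,-0.03],"gripper":100},{"delta_rot":[0,0,0],"linear":[0,0,-0.055],"gripper":100},{"delta_rot":[0,0,0.131],"linear":[0,0,-0.06],"gripper":100},{"delta_rot":[0,0,0.131],"linear":[-0.02,0,0],"gripper":100},{"delta_rot":[0,0,0.132],"linear":[-0.02,0,0],"gripper":100},{"delta_rot":[0,0,0],"linear":[0,0,0],"gripper":100},{"delta_rot":[0,0,0],"linear":[0,0,0],"gripper":100}]'
python3 - <<'E'
from h import *
np.set_printoptions(precision=4,suppress=True)
c=snap('wrist','w14.png')
q=r.sense(); print(q['tcp_pos'],q['wrist_force'],q['moment'],q['gripper_width'])
s=snap('scene','s14.png')['img'][165:275,150:240]
cv2.imwrite('pics/w14d.png',np.hstack([cv2.resize(c['img'][100:245,220:360],None,fx=3,fy=3),cv2.resize(s,(356,435))]))
E
```

```text
time_s: 17.32
tcp_pos: [0.5393, -0.1702, 0.2362]
ee_rot: [[1.0, 0.002, 0.001], [0.002, -1.0, -0.0], [0.001, 0.0, -1.0]]
wrist_force: [-0.7, -0.4, -0.4]
gripper_width: 1.0
[ 0.5394 -0.1701  0.236 ] [ 0.626  -0.6203  0.2943] [-0.0506 -0.0061 -0.0182] 0.9958307990326511
```

View pics/w14d.png

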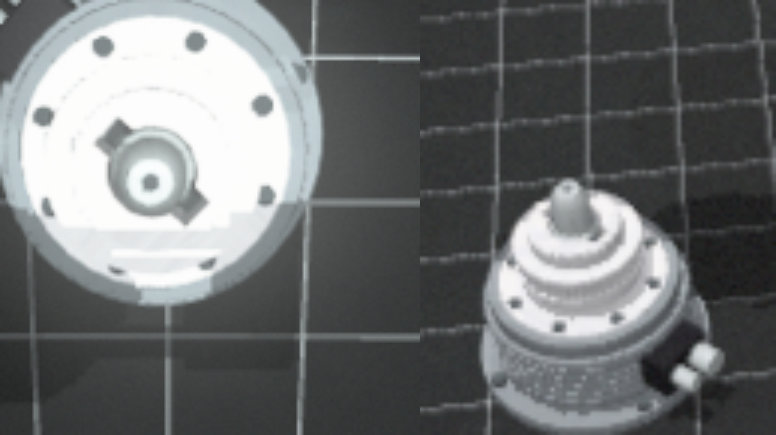

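View pics/w14.png

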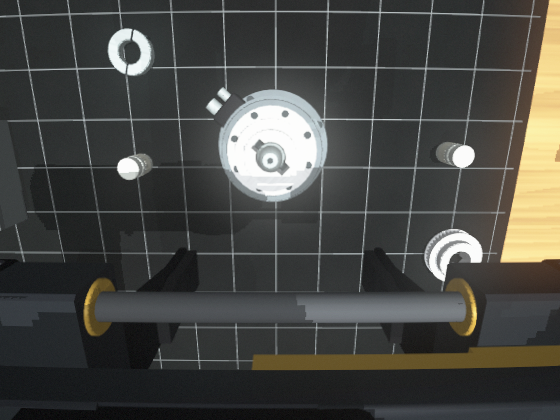

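```bash
python3 -m crank '[{"delta_rot":[0,0,0],"linear":[0.002,-0.055,0],"gripper":100},{"delta_rot":[0,0,0],"linear":[0.002,-0.055,0],"gripper":100},{"delta_rot":[0,0,0],"linear":[0.002,-0.055,0],"gripper":100},{"delta_rot":[0,0,0],"linear":[0.002,-0.055,0],"gripper":100},{"delta_rot":[0,0,0],"linear":[0.002,-0.055,0],"gripper":100},{"delta_rot":[0,0,0],"linear":[0.002,-0.055,0],"gripper":100},{"delta_rot":[0,0,0],"linear":[0.002,-0.055,0],"gripper":100},{"delta_rot":[0,0,0],"linear":[0.002,-0.055,0],"gripper":100},{"delta_rot":[0,0,0],"linear":[0.002,-0.055,0],"gripper":100},{"delta_rot":[0,0,0],"linear":[0.002,-0.055,0],"gripper":100}]'; python3 -m crank '[{"delta_rot":[0,0,0],"linear":[0,0,0.05],"gripper":100},{"delta_rot":[0,0,0],"linear":[0,0,0.03],"gripper":100},{"delta_rot":[0,0,0],"linear":[0,0,0],"gripper":100},{"delta_rot":[0,0,0],"linear":[0,0,0],"gripper":100}]'
python3 - <<'E'
from h import *
np.set_printoptions(precision=4,suppress=True)
c=snap('wrist','w15.png')
q=r.sense(); print(q['tcp_pos'],q['ee_rot'][0],q['gripper_width'])
E
```

```text
time_s: 18.68
tcp_pos: [0.5588, 0.3822, 0.2356]
ee_rot: [[1.0, 0.001, -0.0], [0.001, -1.0, -0.0], [-0.0, 0.0, -1.0]]
wrist_force: [0.7, -0.5, 0.0]
gripper_width: 1.002
time_s: 19.18
tcp_pos: [0.5598, 0.3806, 0.1575]
ee_rot: [[1.0, 0.001, 0.002], [0.001, -1.0, 0.001], [0.002, -0.001, -1.0]]
wrist_force: [-0.4, -0.5, -0.1]
gripper_width: 0.997
[0.5599 0.3806 0.1582] [1.     0.0006 0.003 ] 1.0006844868750309
```

View pics/w15.png

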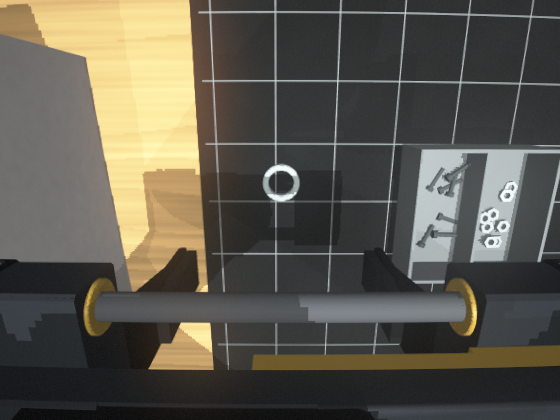

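Run:
```python
from h import *
np.set_printoptions(precision=4,suppress=True)
c=capture('wrist'); q=r.sense(); print(q['tcp_pos'],q['joints'])
print('sleeve',blob(c,(250,150,315,215),.012,130),blob(c,(250,150,315,215),.007,130))
s=capture('scene'); print(onz(s,[(478,190),(543,246),(470,145)],0))
i=s['img'][80:300,300:560]; cv2.imwrite('pics/s15.png',cv2.resize(i,None,fx=2.7,fy=2.7))
d=capture('side'); cv2.imwrite('pics/d15.png',d['img'])
```

```text
[0.5598 0.3806 0.1584] [ 47.8796  29.5429   3.1806   0.0358 -63.41    42.1252]
sleeve (array([0.5743, 0.3798]), array([32.4738, 34.688 ]), 95.1302719116211) (array([0.5733, 0.3798]), array([33.0008, 35.251 ]), 95.1303482055664)
[[0.4682 0.5362 0.    ]
 [0.6632 0.5985 0.    ]
 [0.2893 0.5952 0.    ]]
```

View pics/s15.png

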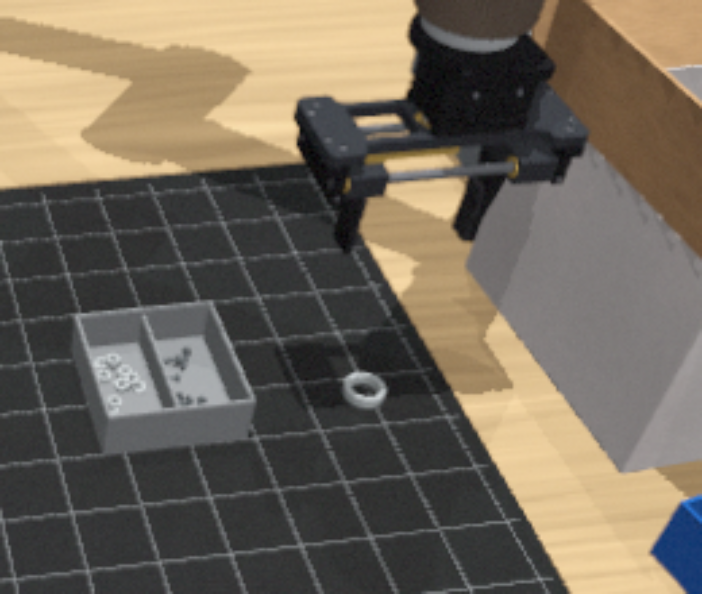

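View pics/d15.png

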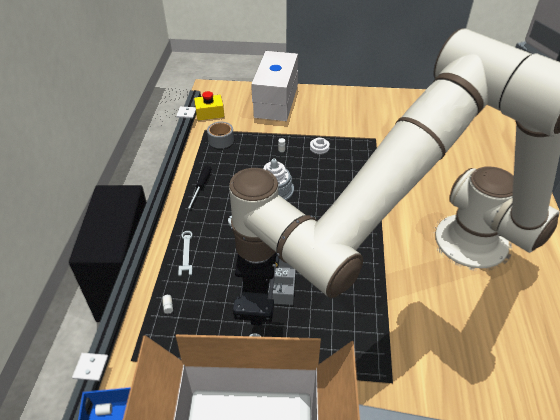

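```bash
python3 -m crank '[{"delta_rot":[0,0,0],"linear":[0.0145,0.0007,0.02],"gripper":80},{"delta_rot":[0,0,0],"linear":[0,0,0.05],"gripper":70},{"delta_rot":[0,0,0],"linear":[0,0,0.05],"gripper":70},{"delta_rot":[0,0,0],"linear":[0,0,0.025],"gripper":70},{"delta_rot":[0,0,0],"linear":[0,0,0.006],"gripper":70},{"delta_rot":[0,0,0],"linear":[0,0,0],"gripper":70},{"delta_rot":[0,0,0],"linear":[0,0,0],"gripper":70}]'
python3 - <<'E'
from h import *
np.set_printoptions(precision=4,suppress=True)
q=r.sense(); print(q['tcp_pos'],q['wrist_force'],q['gripper_width'])
c=snap('wrist','w16.png')
E
```

```text
time_s: 20.25
tcp_pos: [0.574, 0.3796, 0.0061]
ee_rot: [[1.0, 0.0, 0.002], [0.0, -1.0, 0.002], [0.002, -0.002, -1.0]]
wrist_force: [-0.3, -0.4, 0.7]
gripper_width: 0.696
[0.574  0.3796 0.0061] [-0.3383 -0.3611  0.6544] 0.6963805376485894
```

View pics/w16.png

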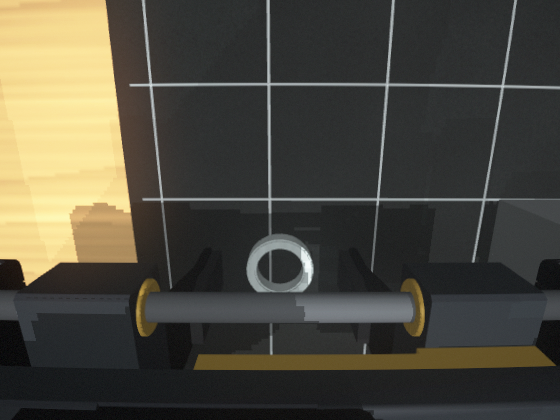

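```bash
python3 -m crank '[{"delta_rot":[0,0,0],"linear":[0,0,0.001],"gripper":70},{"delta_rot":[0,0,0],"linear":[0,0,0],"gripper":20},{"delta_rot":[0,0,0],"linear":[0,0,0],"gripper":20},{"delta_rot":[0,0,0],"linear":[0,0,0],"gripper":20},{"delta_rot":[0,0,0],"linear":[0,0,0],"gripper":20},{"delta_rot":[0,0,0],"linear":[0,0,0],"gripper":20}]'
python3 - <<'E'
from h import *
np.set_printoptions(precision=4,suppress=True)
q=r.sense(); print(q['tcp_pos'],q['wrist_force'],q['gripper_width'])
c=snap('wrist','w17.png')
print(blob(c,(235,225,325,293),.012,130), onz(c,[(280,235)],.012))
E
```

```text
time_s: 21.05
tcp_pos: [0.5732, 0.3791, 0.0042]
ee_rot: [[1.0, 0.0, -0.0], [0.0, -1.0, -0.0], [-0.0, 0.0, -1.0]]
wrist_force: [-0.2, -0.1, 0.8]
gripper_width: 0.379
[0.5732 0.3791 0.0042] [-0.1638 -0.121   0.7947] 0.37935918683726644
(array([0.5751, 0.3788]), array([30.096 , 30.4108]), 159.4973602294922) [[0.5934 0.3788 0.012 ]]
```

View pics/w17.png

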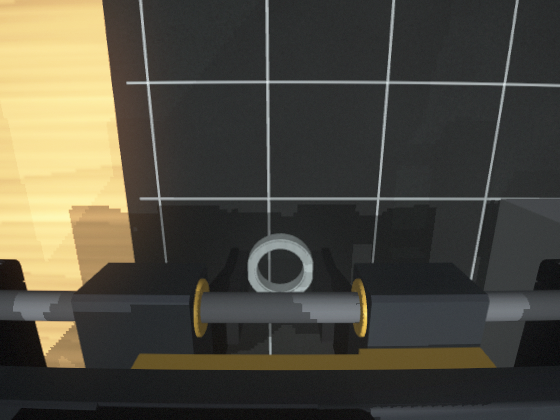

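```bash
python3 -m crank '[{"delta_rot":[0,0,0],"linear":[0,0,-0.04],"gripper":20},{"delta_rot":[0,0,0],"linear":[0,0,-0.06],"gripper":20},{"delta_rot":[0,0,0],"linear":[0,0,-0.06],"gripper":20},{"delta_rot":[0,0,0],"linear":[0,0,-0.06],"gripper":20}]'; python3 -m crank '[{"delta_rot":[0,0,0],"linear":[-0.0022,0.0541,0],"gripper":20},{"delta_rot":[0,0,0],"linear":[-0.0022,0.0541,0],"gripper":20},{"delta_rot":[0,0,0],"linear":[-0.0022,0.0541,0],"gripper":20},{"delta_rot":[0,0,0],"linear":[-0.0022,0.0541,0],"gripper":20},{"delta_rot":[0,0,0],"linear":[-0.0022,0.0541,0],"gripper":20},{"delta_rot":[0,0,0],"linear":[-0.0022,0.0541,0],"gripper":20},{"delta_rot":[0,0,0],"linear":[-0.0022,0.0541,0],"gripper":20},{"delta_rot":[0,0,0],"linear":[-0.0022,0.0541,0],"gripper":20},{"delta_rot":[0,0,0],"linear":[-0.0022,0.0541,0],"gripper":20},{"delta_rot":[0,0,0],"linear":[-0.0022,0.0541,0],"gripper":20}]'; python3 -m crank '[{"delta_rot":[0,0,0],"linear":[0,0,0],"gripper":20},{"delta_rot":[0,0,0],"linear":[0,0,0],"gripper":20},{"delta_rot":[0,0,0],"linear":[0,0,0],"gripper":20}]'
python3 - <<'E'
from h import *
np.set_printoptions(precision=4,suppress=True)
c=snap('wrist','w18.png')
q=r.sense(); print(q['tcp_pos'],q['ee_rot'],q['wrist_force'],q['gripper_width'])
i=c['img'][120:300,205:360]
cv2.imwrite('pics/w18c.png',cv2.resize((255*(i/255.)**1.6).astype(np.uint8),None,fx=3.3,fy=3.3,interpolation=cv2.INTER_CUBIC))
E
```

```text
time_s: 21.6
tcp_pos: [0.5729, 0.3789, 0.226]
ee_rot: [[1.0, 0.0, -0.0], [0.0, -1.0, -0.0], [-0.0, 0.0, -1.0]]
wrist_force: [0.6, 0.6, -0.5]
gripper_width: 0.377
time_s: 22.85
tcp_pos: [0.5508, -0.1635, 0.2242]
ee_rot: [[1.0, 0.0, 0.0], [0.0, -1.0, 0.0], [0.0, -0.0, -1.0]]
wrist_force: [1.1, 0.4, 0.1]
gripper_width: 0.374
time_s: 23.22
tcp_pos: [0.5514, -0.1608, 0.2242]
ee_rot: [[1.0, 0.002, 0.0], [0.002, -1.0, 0.0], [0.0, -0.0, -1.0]]
wrist_force: [0.8, -0.1, -0.4]
gripper_width: 0.377
[ 0.5514 -0.1607  0.2242] [[ 1.      0.002   0.0001]
 [ 0.002  -1.      0.0002]
 [ 0.0001 -0.0001 -1.    ]] [-0.2695 -0.223   0.338 ] 0.3802870559095455
```

View pics/w18c.png

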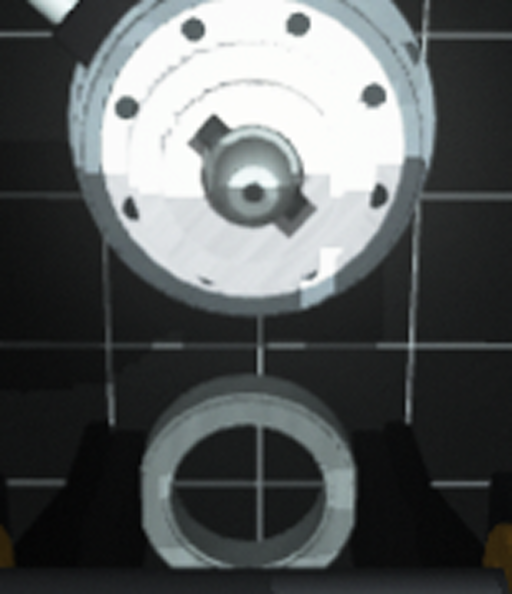

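Run:
```python
from h import *
np.set_printoptions(precision=4,suppress=True)
c=capture('wrist'); q=r.sense(); R=q['ee_rot'];t=q['tcp_pos'];print(t)
f=lambda p:np.array(p,float)/3.3+[205,120]-.5+.5/3.3
rel=lambda P:R.T@(P-t)
for zo in(.0078,):
  z=t[2]+zo
  p=onz(c,f([(249,393),(249,423),(141,490),(357,490),(173,490),(328,490),(249,565)]),z)
  for x in p: print(rel(x))
print('bottom edge front',rel(onz(c,f([(249,375)]),z-.01)[0]))
print('nose',onz(c,f([(254,193)]),.124),rel(onz(c,f([(254,193)]),.124)[0]))
```

```text
[ 0.5515 -0.1607  0.2242]
[ 0.0183  0.0005 -0.0078]
[ 0.0135  0.0005 -0.0078]
[ 0.0025 -0.0159 -0.0078]
[ 0.0025  0.0168 -0.0078]
[ 0.0026 -0.011  -0.0078]
[ 0.0025  0.0124 -0.0078]
[-0.0102  0.0005 -0.0078]
bottom edge front [0.0174 0.0005 0.0022]
nose [[ 0.5788 -0.1622  0.124 ]] [0.0274 0.0016 0.1002]
```

```bash
python3 -m crank '[{"delta_rot":[0,0,0],"linear":[0.0131,0.0005,0],"gripper":20},{"delta_rot":[0,0,0],"linear":[0.0131,0.0005,0.03],"gripper":20},{"delta_rot":[0,0,0],"linear":[0,0,0.04],"gripper":20},{"delta_rot":[0,0,0],"linear":[0,0,0.008],"gripper":20},{"delta_rot":[0,0,0],"linear":[0,0,0],"gripper":20},{"delta_rot":[0,0,0],"linear":[0,0,0],"gripper":20},{"delta_rot":[0,0,0],"linear":[0,0,0],"gripper":20}]'
python3 - <<'E'
from h import *
np.set_printoptions(precision=4,suppress=True)
c=snap('wrist','w19.png')
q=r.sense(); print(q['tcp_pos'],q['wrist_force'],q['gripper_width'])
i=c['img'][190:300,215:345]
cv2.imwrite('pics/w19c.png',cv2.resize((255*(i/255.)**1.3).astype(np.uint8),None,fx=5,fy=5,interpolation=cv2.INTER_CUBIC))
E
```

```text
time_s: 24.2
tcp_pos: [0.5783, -0.1629, 0.1478]
ee_rot: [[1.0, 0.0, 0.003], [0.0, -1.0, -0.0], [0.003, 0.0, -1.0]]
wrist_force: [0.3, -1.2, -0.2]
gripper_width: 0.375
[ 0.5781 -0.1629  0.1475] [-0.2001  0.1409 -0.4727] 0.3762198396393495
```

View pics/w19c.png

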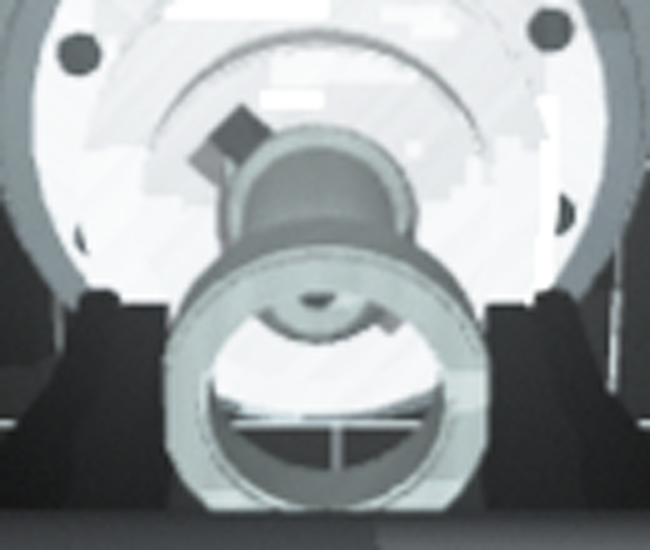

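Run:
```python
from h import *
np.set_printoptions(precision=4,suppress=True)
c=capture('wrist'); q=r.sense(); R=q['ee_rot'];t=q['tcp_pos'];print(t)
f=lambda p:np.array(p,float)/5+[215,190]-.5+.1
rel=lambda P:R.T@(P-t)
for x in onz(c,f([(210,390),(445,390),(165,390),(490,390),(328,250),(318,507)]),t[2]+.0078): print(rel(x))
N=onz(c,f([(318,297)]),.124)[0]; print('nose',N,rel(N))
```

```text
[ 0.5779 -0.1629  0.1472]
[ 0.0029 -0.0113 -0.0078]
[ 0.0029  0.0122 -0.0078]
[ 0.0029 -0.0158 -0.0078]
[ 0.0029  0.0168 -0.0078]
[ 0.0179  0.0005 -0.0078]
[-0.0103 -0.0005 -0.0078]
nose [ 0.5778 -0.1622  0.124 ] [-0.0001 -0.0007  0.0232]
```

```bash
python3 -m crank '[{"delta_rot":[0,0,0],"linear":[-0.0005,-0.0012,0.004],"gripper":20},{"delta_rot":[0,0,0],"linear":[0,0,0.008],"gripper":20},{"delta_rot":[0,0,0],"linear":[0,0,0.010],"gripper":20},{"delta_rot":[0,0,0],"linear":[0,0,0.008],"gripper":20},{"delta_rot":[0,0,0],"linear":[0,0,0],"gripper":20},{"delta_rot":[0,0,0],"linear":[0,0,0],"gripper":20}]'
python3 - <<'E'
from h import *
np.set_printoptions(precision=4,suppress=True)
c=snap('wrist','w20.png')
q=r.sense(); print(q['tcp_pos'],q['wrist_force'],q['gripper_width'])
i=c['img'][190:300,215:345]
cv2.imwrite('pics/w20c.png',cv2.resize((255*(i/255.)**1.3).astype(np.uint8),None,fx=5,fy=5,interpolation=cv2.INTER_CUBIC))
E
```

```text
time_s: 25.05
tcp_pos: [0.5772, -0.1617, 0.1162]
ee_rot: [[1.0, 0.0, 0.0], [0.0, -1.0, -0.0], [0.0, 0.0, -1.0]]
wrist_force: [-0.0, 0.1, -0.8]
gripper_width: 0.373
[ 0.5772 -0.1617  0.1164] [ 0.667   0.0389 -0.7959] 0.3723561739063886
```

View pics/w20c.png

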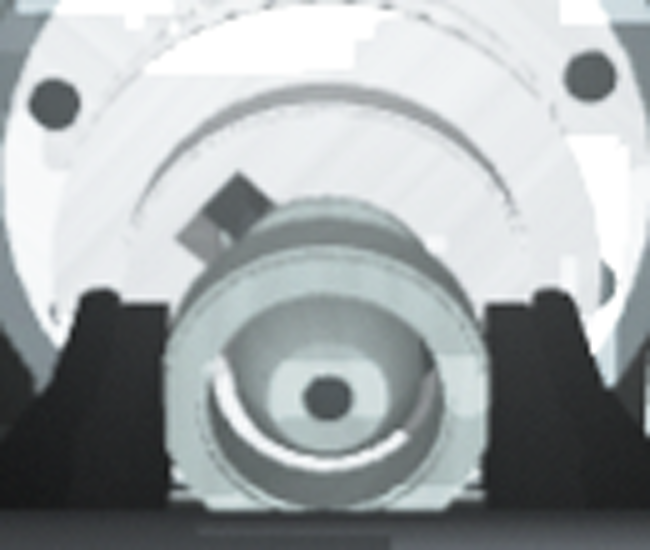

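```bash
python3 -m crank '[{"delta_rot":[0,0,0],"linear":[0,0,0.007],"gripper":20},{"delta_rot":[0,0,0],"linear":[0,0,0.004],"gripper":20},{"delta_rot":[0,0,0],"linear":[0,0,0.002],"gripper":20},{"delta_rot":[0,0,0],"linear":[0,0,0],"gripper":20},{"delta_rot":[0,0,0],"linear":[0,0,0],"gripper":20}]'
```

```text
time_s: 25.72
tcp_pos: [0.5771, -0.1617, 0.1033]
ee_rot: [[1.0, 0.0, 0.0], [0.0, -1.0, -0.0], [0.0, 0.0, -1.0]]
wrist_force: [-0.1, -0.1, -0.8]
gripper_width: 0.376
```

```bash
python3 -m crank '[{"delta_rot":[0,0,0],"linear":[0,0,0.001],"gripper":20},{"delta_rot":[0,0,0],"linear":[0,0,0],"gripper":20},{"delta_rot":[0,0,0],"linear":[0,0,0],"gripper":20}]'
```

```text
time_s: 26.1
tcp_pos: [0.577, -0.1616, 0.1022]
ee_rot: [[1.0, 0.0, 0.0], [0.0, -1.0, -0.0], [0.0, 0.0, -1.0]]
wrist_force: [-0.2, 0.3, -0.2]
gripper_width: 0.378
```

```bash
python3 -m crank '[{"delta_rot":[0,0,0],"linear":[0,0,0.0006],"gripper":20},{"delta_rot":[0,0,0],"linear":[0,0,0],"gripper":20},{"delta_rot":[0,0,0],"linear":[0,0,0],"gripper":20}]'
```

```text
time_s: 26.48
tcp_pos: [0.5771, -0.1616, 0.1021]
ee_rot: [[1.0, 0.0, 0.0], [0.0, -1.0, -0.0], [0.0, 0.0, -1.0]]
wrist_force: [-1.7, 1.3, 3.6]
gripper_width: 0.374
```

```bash
python3 -m crank '[{"delta_rot":[0,0,0],"linear":[0,0,0],"gripper":70},{"delta_rot":[0,0,0],"linear":[0,0,0],"gripper":70},{"delta_rot":[0,0,0],"linear":[0,0,-0.015],"gripper":70},{"delta_rot":[0,0,0],"linear":[0,0,-0.045],"gripper":70},{"delta_rot":[0,0,0],"linear":[0,0,-0.055],"gripper":80},{"delta_rot":[0,0,0],"linear":[0.02,-0.0385,0],"gripper":80},{"delta_rot":[0,0,0],"linear":[0.02,-0.0385,0],"gripper":80},{"delta_rot":[0,0,0],"linear":[0.019,-0.0385,0],"gripper":80},{"delta_rot":[0,0,0],"linear":[0.019,-0.0385,0],"gripper":80}]'; python3 -m crank '[{"delta_rot":[0,0,0],"linear":[0,0,0.03],"gripper":80},{"delta_rot":[0,0,0],"linear":[0,0,0.03],"gripper":80},{"delta_rot":[0,0,0],"linear":[0,0,0],"gripper":80},{"delta_rot":[0,0,0],"linear":[0,0,0],"gripper":80}]'
python3 - <<'E'
from h import *
np.set_printoptions(precision=4,suppress=True)
c=snap('wrist','w21.png')
q=r.sense(); print(q['tcp_pos'],q['wrist_force'],q['gripper_width'])
s=snap('scene','s21.png')['img'][165:275,150:280]
cv2.imwrite('pics/s21c.png',cv2.resize(s,None,fx=5,fy=5,interpolation=cv2.INTER_CUBIC))
E
```

```text
time_s: 27.6
tcp_pos: [0.6557, -0.0064, 0.2177]
ee_rot: [[1.0, 0.0, 0.001], [0.0, -1.0, 0.0], [0.001, -0.0, -1.0]]
wrist_force: [-0.1, -0.1, 0.4]
gripper_width: 0.803
time_s: 28.1
tcp_pos: [0.656, -0.0078, 0.1584]
ee_rot: [[1.0, 0.001, 0.003], [0.001, -1.0, -0.0], [0.003, 0.0, -1.0]]
wrist_force: [0.1, -0.6, 1.3]
gripper_width: 0.8
[ 0.6562 -0.0077  0.1588] [-0.2227  0.0177  0.0227] 0.7997739725057103
```

View pics/w21.png

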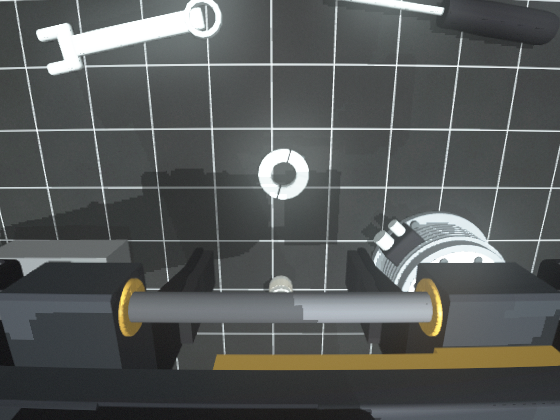

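View pics/s21c.png

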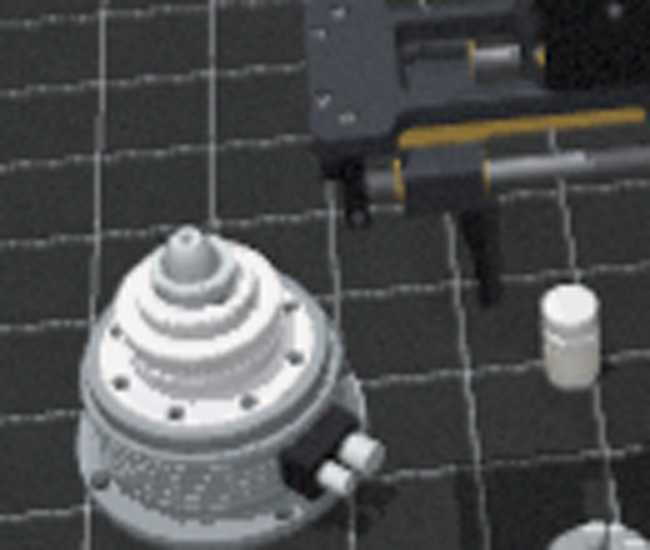

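Run:
```python
from h import *
np.set_printoptions(precision=4,suppress=True)
c=capture('wrist'); q=r.sense(); print(q['tcp_pos'])
print('collar',blob(c,(245,135,325,215),.014,130),blob(c,(245,135,325,215),.011,130))
```

```text
[ 0.6559 -0.0077  0.1585]
collar (array([ 0.6779, -0.01  ]), array([44.3298, 60.2976]), 85.9540786743164) (array([ 0.6773, -0.0101]), array([44.7634, 60.8875]), 85.95406341552734)
```

Run:
```python
from h import *
np.set_printoptions(precision=4,suppress=True)
c=capture('wrist')
g=cv2.cvtColor(c['img'],cv2.COLOR_BGR2GRAY)[135:215,245:325]
m=(g>130).astype(np.uint8); m=cv2.morphologyEx(cv2.morphologyEx(m,cv2.MORPH_CLOSE,np.ones((5,5),np.uint8)),cv2.MORPH_OPEN,np.ones((7,7),np.uint8))
cs,_=cv2.findContours(m,cv2.RETR_EXTERNAL,cv2.CHAIN_APPROX_NONE);k=max(cs,key=cv2.contourArea).reshape(-1,2)+[245,135]
for z in(.014,.002):
  W=onz(c,k,z)[:,:2]; print(cv2.fitEllipse((W*1e3).astype(np.float32)))
```

```text
((678.9593505859375, -10.928062438964844), (46.8712158203125, 47.462440490722656), 73.57601928710938)
((676.8458862304688, -11.027759552001953), (48.70669937133789, 49.321083068847656), 73.57621002197266)
```

```bash
python3 -m crank '[{"delta_rot":[0,0,0],"linear":[0.0225,0.0032,0.02],"gripper":80},{"delta_rot":[0,0,0],"linear":[0,0,0.05],"gripper":80},{"delta_rot":[0,0,0],"linear":[0,0,0.05],"gripper":80},{"delta_rot":[0,0,0],"linear":[0,0,0.025],"gripper":80},{"delta_rot":[0,0,0],"linear":[0,0,0.007],"gripper":80},{"delta_rot":[0,0,0],"linear":[0,0,0],"gripper":80},{"delta_rot":[0,0,0],"linear":[0,0,0],"gripper":80}]'
python3 - <<'E'
from h import *
np.set_printoptions(precision=4,suppress=True)
q=r.sense(); print(q['tcp_pos'],q['wrist_force'],q['gripper_width'])
c=snap('wrist','w22.png')
E
```

```text
time_s: 29.18
tcp_pos: [0.6788, -0.0106, 0.0066]
ee_rot: [[1.0, 0.001, 0.004], [0.001, -1.0, 0.0], [0.004, -0.0, -1.0]]
wrist_force: [0.5, 0.4, 0.5]
gripper_width: 0.798
[ 0.6788 -0.0106  0.0066] [0.5095 0.4253 0.5308] 0.7984593053687451
```

View pics/w22.png

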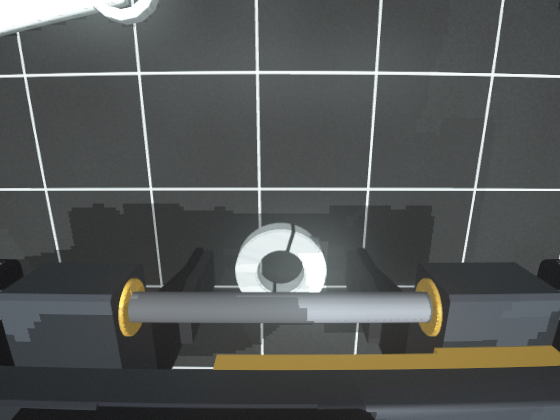

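```bash
python3 -m crank '[{"delta_rot":[0,0,0],"linear":[0,0,0.001],"gripper":80},{"delta_rot":[0,0,0],"linear":[0,0,0],"gripper":30},{"delta_rot":[0,0,0],"linear":[0,0,0],"gripper":30},{"delta_rot":[0,0,0],"linear":[0,0,0],"gripper":30},{"delta_rot":[0,0,0],"linear":[0,0,0],"gripper":30},{"delta_rot":[0,0,0],"linear":[0,0,0],"gripper":30}]'
python3 - <<'E'
from h import *
np.set_printoptions(precision=4,suppress=True)
q=r.sense(); print(q['tcp_pos'],q['wrist_force'],q['gripper_width'])
E
```

```text
time_s: 29.98
tcp_pos: [0.6774, -0.0108, 0.0035]
ee_rot: [[1.0, 0.0, -0.0], [0.0, -1.0, -0.0], [-0.0, 0.0, -1.0]]
wrist_force: [-0.5, 0.4, -0.6]
gripper_width: 0.518
[ 0.6774 -0.0108  0.0035] [-0.4812  0.405  -0.6395] 0.5181191628134465
```

```bash
python3 -m crank '[{"delta_rot":[0,0,0],"linear":[0,0,-0.04],"gripper":30},{"delta_rot":[0,0,0],"linear":[0,0,-0.06],"gripper":30},{"delta_rot":[0,0,0],"linear":[0,0,-0.06],"gripper":30},{"delta_rot":[0,0,0],"linear":[0,0,-0.06],"gripper":30},{"delta_rot":[0,0,0],"linear":[-0.0315,0.0378,0],"gripper":30},{"delta_rot":[0,0,0],"linear":[-0.0315,0.0378,0],"gripper":30},{"delta_rot":[0,0,0],"linear":[-0.0315,0.0378,0],"gripper":30},{"delta_rot":[0,0,0],"linear":[-0.0315,0.0378,0],"gripper":30},{"delta_rot":[0,0,0],"linear":[0,0,0],"gripper":30},{"delta_rot":[0,0,0],"linear":[0,0,0],"gripper":30}]';python3 -m crank '[{"delta_rot":[0,0,0],"linear":[0,0,0],"gripper":30}]'
python3 - <<'E'
from h import *
np.set_printoptions(precision=4,suppress=True)
c=snap('wrist','w23.png')
q=r.sense(); print(q['tcp_pos'],q['wrist_force'],q['gripper_width'])
i=c['img'][120:300,205:360]
cv2.imwrite('pics/w23c.png',cv2.resize((255*(i/255.)**1.6).astype(np.uint8),None,fx=3.3,fy=3.3,interpolation=cv2.INTER_CUBIC))
E
```

```text
time_s: 31.22
tcp_pos: [0.5516, -0.1621, 0.2236]
ee_rot: [[1.0, -0.0, 0.0], [-0.0, -1.0, 0.0], [0.0, -0.0, -1.0]]
wrist_force: [0.3, -0.3, -1.0]
gripper_width: 0.516
time_s: 31.35
tcp_pos: [0.5521, -0.1613, 0.2233]
ee_rot: [[1.0, 0.001, -0.0], [0.001, -1.0, 0.0], [-0.0, -0.0, -1.0]]
wrist_force: [0.1, -0.5, -0.7]
gripper_width: 0.517
[ 0.5521 -0.1612  0.2232] [ 0.5326  0.6221 -1.0924] 0.5182855258937342
```

View pics/w23c.png

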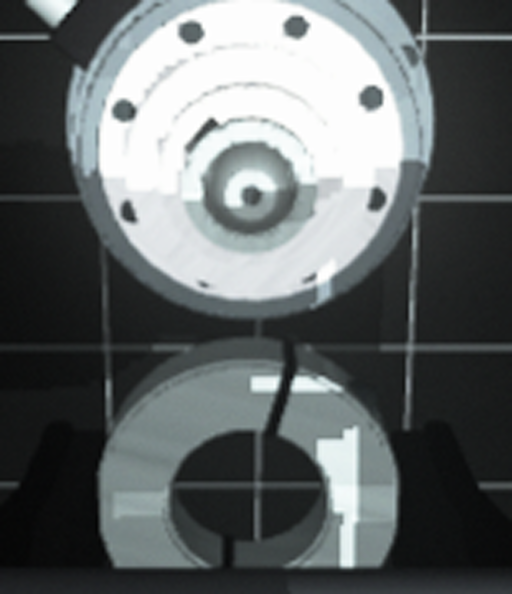

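Run:
```python
from h import *
np.set_printoptions(precision=4,suppress=True)
c=capture('wrist'); q=r.sense(); R=q['ee_rot'];t=q['tcp_pos'];print(t)
f=lambda p:np.array(p,float)/3.3+[205,120]-.5+.5/3.3
rel=lambda P:R.T@(P-t)
for x in onz(c,f([(249,358),(249,430),(99,500),(399,500),(170,500),(330,500)]),t[2]+.0105): print(rel(x))
N=onz(c,f([(251,195)]),.124)[0]; print('nose',N,rel(N))
```

```text
[ 0.552  -0.1613  0.2232]
[ 0.0247  0.0005 -0.0105]
[ 0.0135  0.0005 -0.0105]
[ 0.0022 -0.0219 -0.0105]
[ 0.0022  0.0229 -0.0105]
[ 0.0023 -0.0113 -0.0105]
[ 0.0023  0.0126 -0.0105]
nose [ 0.5792 -0.1621  0.124 ] [0.0272 0.0009 0.0992]
```

```bash
python3 -m crank '[{"delta_rot":[0,0,0],"linear":[0.0128,0.0002,0],"gripper":30},{"delta_rot":[0,0,0],"linear":[0.0128,0,0.02],"gripper":30},{"delta_rot":[0,0,0],"linear":[0,0,0.04],"gripper":30},{"delta_rot":[0,0,0],"linear":[0,0,0.012],"gripper":30},{"delta_rot":[0,0,0],"linear":[0,0,0],"gripper":30},{"delta_rot":[0,0,0],"linear":[0,0,0],"gripper":30},{"delta_rot":[0,0,0],"linear":[0,0,0],"gripper":30}]'
python3 - <<'E'
from h import *
np.set_printoptions(precision=4,suppress=True)
c=snap('wrist','w24.png')
q=r.sense(); print(q['tcp_pos'],q['wrist_force'],q['gripper_width'])
i=c['img'][190:300,215:345]
cv2.imwrite('pics/w24c.png',cv2.resize((255*(i/255.)**1.3).astype(np.uint8),None,fx=5,fy=5,interpolation=cv2.INTER_CUBIC))
E
```

```text
time_s: 32.33
tcp_pos: [0.5779, -0.1623, 0.153]
ee_rot: [[1.0, 0.0, 0.003], [0.0, -1.0, -0.0], [0.003, 0.0, -1.0]]
wrist_force: [-0.6, 0.2, -1.3]
gripper_width: 0.52
[ 0.5777 -0.1623  0.1529] [-0.7805 -0.744  -1.0336] 0.517476321674496
```

View pics/w24c.png

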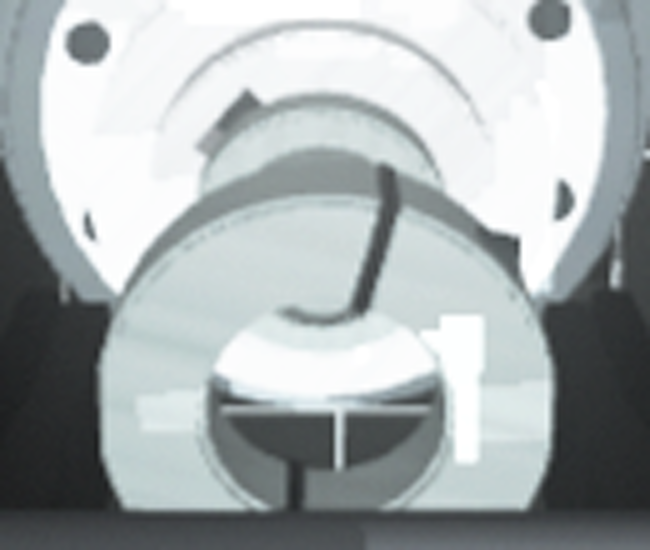

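```bash
python3 -m crank '[{"delta_rot":[0,0,0],"linear":[-0.0008,-0.0007,0.008],"gripper":30},{"delta_rot":[0,0,0],"linear":[0,0,0.012],"gripper":30},{"delta_rot":[0,0,0],"linear":[0,0,0.007],"gripper":30},{"delta_rot":[0,0,0],"linear":[0,0,0],"gripper":30},{"delta_rot":[0,0,0],"linear":[0,0,0],"gripper":30},{"delta_rot":[0,0,0],"linear":[0,0,0],"gripper":30}]'
python3 - <<'E'
from h import *
np.set_printoptions(precision=4,suppress=True)
c=snap('wrist','w25.png')
q=r.sense(); print(q['tcp_pos'],q['wrist_force'],q['gripper_width'])
i=c['img'][190:300,215:345]
cv2.imwrite('pics/w25c.png',cv2.resize((255*(i/255.)**1.3).astype(np.uint8),None,fx=5,fy=5,interpolation=cv2.INTER_CUBIC))
E
```

```text
time_s: 33.12
tcp_pos: [0.5766, -0.1615, 0.1249]
ee_rot: [[1.0, 0.0, 0.001], [0.0, -1.0, -0.0], [0.001, 0.0, -1.0]]
wrist_force: [0.3, 0.0, -0.9]
gripper_width: 0.518
[ 0.5765 -0.1616  0.1249] [ 0.0712 -0.7872 -0.6339] 0.5169739558428149
```

View pics/w25c.png

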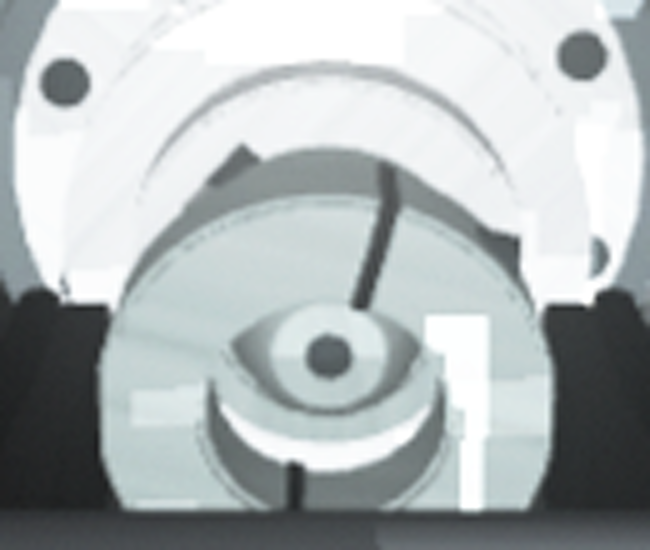

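```bash
python3 - <<'E'
from h import *
np.set_printoptions(precision=4,suppress=True)
c=capture('wrist'); q=r.sense(); R=q['ee_rot'];t=q['tcp_pos'];print(t)
N=onz(c,np.array([[328,356]])/5+[215,190]-.4,.124)[0]; print('nose',N,R.T@(N-t))
E
python3 -m crank '[{"delta_rot":[0,0,0],"linear":[0,0,0.006],"gripper":30},{"delta_rot":[0,0,0],"linear":[0,0,0.004],"gripper":30},{"delta_rot":[0,0,0],"linear":[0,0,0],"gripper":30},{"delta_rot":[0,0,0],"linear":[0,0,0],"gripper":30}]'
```

```text
[ 0.5765 -0.1616  0.1249]
nose [ 0.5791 -0.1621  0.124 ] [0.0026 0.0005 0.0009]
time_s: 33.72
tcp_pos: [0.5763, -0.1616, 0.1145]
ee_rot: [[1.0, 0.0, -0.0], [0.0, -1.0, -0.0], [-0.0, 0.0, -1.0]]
wrist_force: [-0.0, 0.1, -2.5]
gripper_width: 0.517
```

Run:
```python
from h import *
c=snap('wrist','w26.png')
i=c['img'][220:300,235:325]
cv2.imwrite('pics/w26c.png',cv2.resize((255*(i/255.)**1.3).astype(np.uint8),None,fx=7,fy=7,interpolation=cv2.INTER_CUBIC))
```

```text
(no output)
```

View pics/w26c.png

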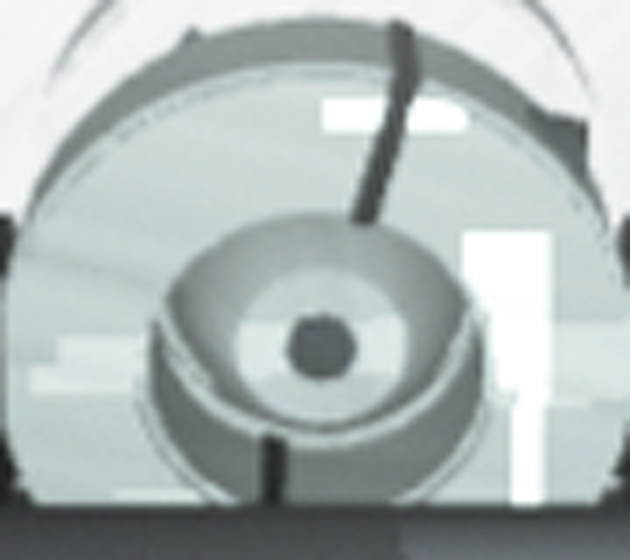

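```bash
python3 -m crank '[{"delta_rot":[0,0,0],"linear":[0.001,0.0001,0],"gripper":30},{"delta_rot":[0,0,0],"linear":[0,0,0],"gripper":30},{"delta_rot":[0,0,0],"linear":[0,0,0],"gripper":30}]'
python3 - <<'E'
from h import *
np.set_printoptions(precision=4,suppress=True)
c=snap('wrist','w27.png'); q=r.sense(); R=q['ee_rot'];t=q['tcp_pos'];print(t,q['wrist_force'])
i=c['img'][220:300,235:325]
cv2.imwrite('pics/w27c.png',cv2.resize((255*(i/255.)**1.3).astype(np.uint8),None,fx=7,fy=7,interpolation=cv2.INTER_CUBIC))
E
```

```text
time_s: 34.15
tcp_pos: [0.5773, -0.1617, 0.1146]
ee_rot: [[1.0, 0.0, 0.0], [0.0, -1.0, 0.0], [0.0, -0.0, -1.0]]
wrist_force: [0.2, -0.4, -1.1]
gripper_width: 0.518
[ 0.5773 -0.1616  0.1146] [-0.5024  0.6661 -0.9445]
```

View pics/w27c.png

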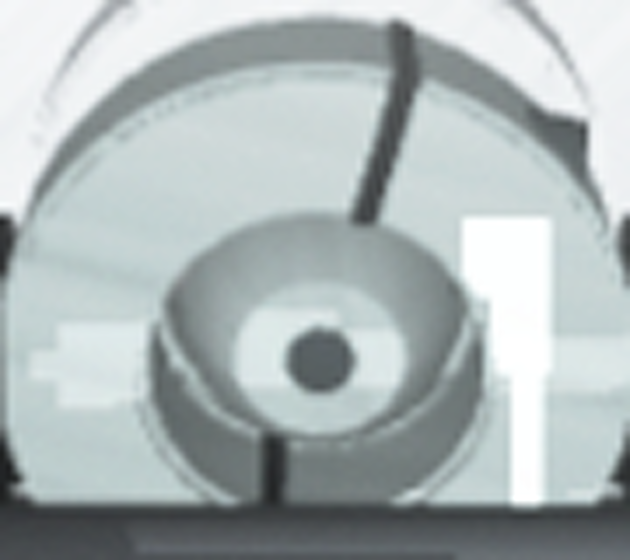

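```bash
python3 -m crank '[{"delta_rot":[0,0,0],"linear":[0.0004,0.0001,0.001],"gripper":30},{"delta_rot":[0,0,0],"linear":[0,0,0.0015],"gripper":30},{"delta_rot":[0,0,0],"linear":[0,0,0],"gripper":30},{"delta_rot":[0,0,0],"linear":[0,0,0],"gripper":30}]'
```

```text
time_s: 34.7
tcp_pos: [0.5777, -0.1618, 0.112]
ee_rot: [[1.0, 0.0, -0.0], [0.0, -1.0, -0.0], [-0.0, 0.0, -1.0]]
wrist_force: [-0.6, 0.2, -0.8]
gripper_width: 0.52
```

```bash
python3 -m crank '[{"delta_rot":[0,0,0],"linear":[0,0,0.0008],"gripper":30},{"delta_rot":[0,0,0],"linear":[0,0,0],"gripper":30},{"delta_rot":[0,0,0],"linear":[0,0,0],"gripper":30}]'
```

```text
time_s: 35.08
tcp_pos: [0.5778, -0.1618, 0.1115]
ee_rot: [[1.0, 0.0, 0.0], [0.0, -1.0, -0.0], [0.0, 0.0, -1.0]]
wrist_force: [-1.0, 0.3, 0.9]
gripper_width: 0.518
```

Contact at the expected height. Release, retreat and check.

```bash
python3 -m crank '[{"delta_rot":[0,0,0],"linear":[0,0,0],"gripper":80},{"delta_rot":[0,0,0],"linear":[0,0,0],"gripper":80},{"delta_rot":[0,0,0],"linear":[0,0,-0.015],"gripper":80},{"delta_rot":[0,0,0],"linear":[0,0,-0.045],"gripper":80},{"delta_rot":[0,0,0],"linear":[0,0,-0.055],"gripper":80},{"delta_rot":[0,0,0],"linear":[-0.05,0,0],"gripper":80},{"delta_rot":[0,0,0],"linear":[0,0,0],"gripper":80},{"delta_rot":[0,0,0],"linear":[0,0,0],"gripper":80}]'
python3 - <<'E'
from h import *
c=snap('wrist','w28.png'); s=snap('scene','s28.png'); d=snap('side','d28.png')
f=lambda i:cv2.resize(i,(390,390),interpolation=cv2.INTER_CUBIC)
cv2.imwrite('pics/f28.png',np.hstack([f(c['img'][70:210,205:345]),f(s['img'][170:280,140:250])]))
cv2.imwrite('pics/g28.png',cv2.resize(d['img'][125:245,220:340],(480,480),interpolation=cv2.INTER_CUBIC))
E
```

```text
time_s: 36.08
tcp_pos: [0.5281, -0.1619, 0.2274]
ee_rot: [[1.0, 0.0, 0.002], [0.0, -1.0, -0.0], [0.002, 0.0, -1.0]]
wrist_force: [0.4, -0.2, 0.5]
gripper_width: 0.801
```

View pics/f28.png

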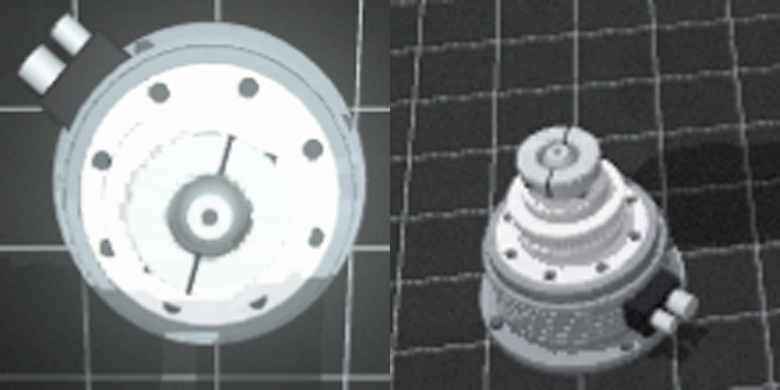

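View pics/g28.png

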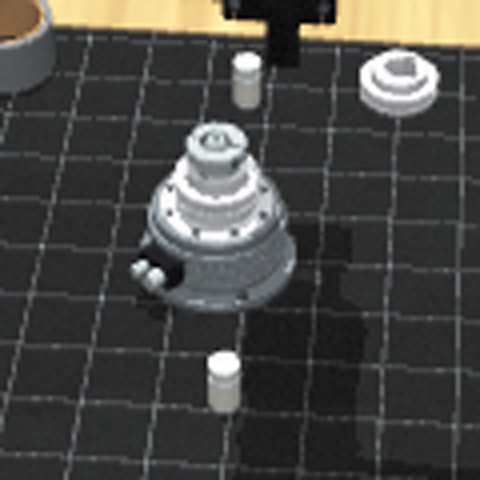

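View pics/w28.png

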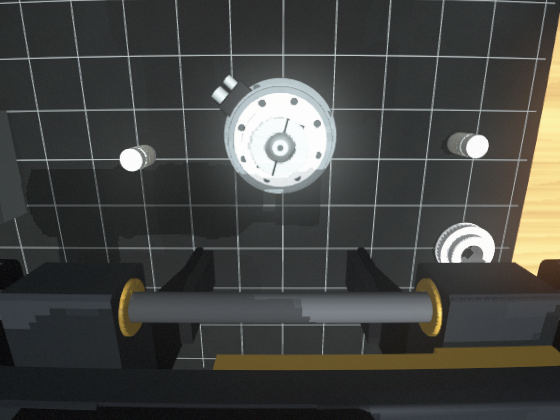

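Stack sits centred on the shaft at about (279,148); vials and pulley B look untouched. Quick check of the bystanders by fixed-camera difference, then hand in.

Run:
```python
from h import *
a=cv2.imread('pics/scene0.png');b=cv2.imread('pics/s28.png')
for n,(x,y) in {'va':(97,255),'vb':(264,232),'pB':(95,217)}.items():
    p=[cv2.cvtColor(i[y-14:y+14,x-18:x+18],cv2.COLOR_BGR2GRAY).astype(np.float32) for i in(a,b)]
    print(n,cv2.phaseCorrelate(*p))
print(workorder.finish_job()); print(r.sense()['time_s'])
```

```text
va ((-0.07039326407232238, 0.10055332687942276), 1.0099973654305494)
vb ((0.03311339426153026, -0.05372865432728702), 0.9397069829481619)
pB ((-0.005333715505404513, -0.018308226402208305), 1.0147274087976526)
the job is handed in; nothing more can be done
None
the job is handed in; nothing more can be done
```

I built the stack on the shaft in the order asked: distance ring, the pulley with opposite keyways, sleeve, clamp collar. The job was handed in at about 36 s.

- **Seating:** each part came into contact at about its expected height, with contact forces under 6 N. The final pictures show the stack upright and centred, and the shaft's two keys were seen sitting in the pulley's keyways before the sleeve went on.
- **Left alone:** comparing the fixed camera's first and last pictures, the two standing vials and the other pulley show shifts of 0.1 pixel or less.
- **Disagreements:** on the approaches, camera and arm readings differed by about 1 mm. I corrected these before lowering each part. No check failed.

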